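Turn the reader's port plates face up and close them with squeeze-tab dust caps

ROBOT

A 7-joint arm with a two-finger parallel gripper is mounted at the origin on a cart in front of the work surface, level with it; the furniture and walls round the work are solid. World frame = base frame: x ahead of the robot, y to its left, z up, the work surface at z = 0. Lengths are in m, angles in rad, forces in N, time in s.
With the tool pointing down it reaches from about 0.35 to 0.9 m from the base axis. Payload 8.1 kg.
Tool frame: the origin (TCP) lies at the centre of the arm's flange, where the gripper is bolted on; the fingertips stand 178 mm ahead of it and the grasp point (between the pads) lies 159 mm ahead of it; x points along the fingers, z is the direction in which the jaws open and shut, and the axes are right-handed (so a half turn about x gives the same grasp; the last joint's range is limited). The gripper opens to 92 mm and grips with 3 to 60 N. Pads are 19 mm wide; open, the fingers measure 130 mm over their backs; the gripper's body (75 mm by 190 mm) begins 47 mm behind the grasp point.
Start: joints at [1.235, 0.434, 0.025, 1.573, -0.012, 1.134, -0.075], TCP at [0.144, -0.608, 0.405] pointing down, gripper open.
Joint ranges: [-2.62, 2.62], [-0.44, 2.09], [-1.27, 1.32], [0.08, 2.57], [-1.32, 4.46], [0.12, 2], [-2.74, 2.74]. Speed limits (rad/s): [2.22, 2.22, 3.01, 3.01, 3.14, 3.14, 3.14].

INTERFACE

Orientations are given as a rotation vector (axis times angle).
In Python, from cell import arm, get_image, search_frame, pinpoint gives the robot as it stands.
- The arm moves only by the tool arm_command, never from a script. Its argument "motion" is a list of rows, each a list of 7 numbers: the finger opening in mm, from 0 to 91.8, then the shift along the tool's x, y, z in mm, then the turn, a rotation vector about the tool's x, y, z in degrees. In form: [[fingers, x, y, z, ax, ay, az], ...]. A call has 1 to 5 rows; each row shifts and turns the commanded pose from where the row before left it, along the tool's axes as they then stand; what a row does not reach is not made up. A row lasts 1/8 s, in which the tool goes at most 62.5 mm and 10.7 degrees, less where a joint would pass 70% of its speed; a pose out of reach is approached as far as the arm can. A call with a gripper value outside its range is refused whole. The fingers move at their own pace and stop on an object; "newtons" is the grip in N (left out, the last holds). Time passes only in rows, so rows that do not move let the fingers close. It gives the time, the measured TCP pose, the force and the opening at its end, in the units of the state.
- arm.observe(): the state, without advancing time (a new reading comes with each control period).
- get_image(name): name is "scene" or "top" or "wrist"; returns a dict with "frame" (400x640x3 uint8, red, green, blue), "range_z" (400x640 float32, m along the optical axis (not along the pixel's ray), 0 where there is no reading), "K" (3x3 intrinsics, pixels), "origin" and "rotation" of the camera in the world; the wrist camera has in their place "tool_from_camera" (4x4, takes a point from camera to tool coordinates, whose origin is the TCP and whose axes are the tool frame's). Camera axes: x right, y down, z forward; pixel columns grow to the right and rows downward; lengths in m; the calibration is good to about 2 mm. A picture is of the moment at which its call begins: read the wrist's pose just before it.
- arm.sign_off(): hands the job in, once; it reports no verdict.
Trained networks look in the newest picture that a camera, given by its name, has taken for a name from the list of things; names that differ only in an ending like _2 or _b are one class to them, and where a whole thing is asked for, a point or a joint stands for the part that bears it (a point fixed in the world has none). Each returns a list of dicts, best first, with "p" (0 to 1); they miss things now and then, are a little off and sometimes report something else, mostly with a low value. They report only what shows in the picture. A call takes as long as a camera call. They do not tell look-alikes from the thing itself.
- search_frame(camera, target): "point" ([x, y, z] in m, in world coordinates, good to about 4 mm: the middle of the surface that is visible of it).
- pinpoint(camera, target): "point" ([x, y, z] in m, in world coordinates, good to about 4 mm: a listed point, or the origin of a listed thing).
The state is a dict: "clock": time; "joints": joint angles; "dq": joint speeds; "joint_efforts": joint torques, N m; "position": TCP position; "ee_rot": TCP orientation; "force": force on the tool from outside, world axes, zero at the start; "ft_torque": the same for the moment, N m; "width": opening from 0.0 (shut) to 1.0 (fully open).
Only numpy, scipy, OpenCV 4.12 (cv2) and the standard library are available. Lean on these libraries where they do the work, as an engineer would, in place of code of your own. Each camera call takes 0.05 s, during which the arm holds its last target. There are 200 camera calls.

TASK

The plate reader's port plates have been cleaned and lie on the bench, port side down. Before they go into store, turn every plate over onto the grey mat, so that it lies flat on the mat with its port up, and close its port with one of the orange dust caps: squeeze the cap's two ears together, lower it into the port until its flange is down on the plate, and let go so that both catches spring right out under the edge; a cap may be left over. Leave the petri dish, the beaker and the small carton where they stand.

Things in the scene. Friction and masses are not known exactly. Their poses are not given: they have to be found in the camera images.
- mat: pale grey silicone bench mat, fixed, 280 (own x) x 260 (own y) x 3 mm; origin at the centre of its underside, z up
- plate_a: flat port plate, 90 (own x) x 64 (own y) x 18 mm (own z), 180 g. Origin: centre of its back face (bare aluminium, small round centre mark); +z points to the port face (dark grey, round hole), 18 mm from the back. Starts lying port down. Grip it across its 64 mm width; it can stand on a short end (64 x 18 mm). May be absent: two or three of the three plates are there
- plate_a_port (a point): centre of that plate's port mouth, in the plane of the port face; axes as the plate's. The port is a round blind hole of 45 mm diameter, 13 mm deep, that widens to an undercut groove of 54 mm from 5 mm below the mouth
- plate_b: flat port plate, 90 (own x) x 64 (own y) x 18 mm (own z), 180 g. Origin: centre of its back face (bare aluminium, small round centre mark); +z points to the port face (dark grey, round hole), 18 mm from the back. Starts lying port down. Grip it across its 64 mm width; it can stand on a short end (64 x 18 mm). May be absent: two or three of the three plates are there
- plate_b_port (a point): centre of that plate's port mouth, in the plane of the port face; axes as the plate's. The port is a round blind hole of 45 mm diameter, 13 mm deep, that widens to an undercut groove of 54 mm from 5 mm below the mouth
- plate_c: flat port plate, 90 (own x) x 64 (own y) x 18 mm (own z), 180 g. Origin: centre of its back face (bare aluminium, small round centre mark); +z points to the port face (dark grey, round hole), 18 mm from the back. Starts lying port down. Grip it across its 64 mm width; it can stand on a short end (64 x 18 mm). May be absent: two or three of the three plates are there
- plate_c_port (a point): centre of that plate's port mouth, in the plane of the port face; axes as the plate's. The port is a round blind hole of 45 mm diameter, 13 mm deep, that widens to an undercut groove of 54 mm from 5 mm below the mouth
- cap_1: orange squeeze-tab dust cap with grey ears, 70 g; fits any port, any yaw. Origin: centre of the plug's underside, z up; starts standing on its plug. Plug 42 mm diameter, 11 mm deep; flange above it 56 mm diameter, z 11 to 15 mm. Two upright ears 20 mm wide (x), 4 mm thick, z 15.5 to 39.5 mm, outer faces at own y = +-21 mm: 42 mm across free, 31 mm squeezed. Seated: origin 11 mm below the port face
- cap_1_l (a joint): ear on the cap's own +y side: slides inward, 0 = sprung right out, 0.0055 m = fully squeezed; spring 1.5 N at 0, 4.3 N at full travel. Its square-cut catch (z 1 to 4.5 mm) reaches 25.7 mm from the cap's axis when free, too wide for a port, 20.2 mm when squeezed; released in a port it springs out under the port's edge and locks the cap
- cap_1_r (a joint): ear on the cap's own -y side: slides inward, 0 = sprung right out, 0.0055 m = fully squeezed; spring 1.5 N at 0, 4.3 N at full travel. Its square-cut catch (z 1 to 4.5 mm) reaches 25.7 mm from the cap's axis when free, too wide for a port, 20.2 mm when squeezed; released in a port it springs out under the port's edge and locks the cap
- cap_2: orange squeeze-tab dust cap with grey ears, 70 g; fits any port, any yaw. Origin: centre of the plug's underside, z up; starts standing on its plug. Plug 42 mm diameter, 11 mm deep; flange above it 56 mm diameter, z 11 to 15 mm. Two upright ears 20 mm wide (x), 4 mm thick, z 15.5 to 39.5 mm, outer faces at own y = +-21 mm: 42 mm across free, 31 mm squeezed. Seated: origin 11 mm below the port face
- cap_2_l (a joint): ear on the cap's own +y side: slides inward, 0 = sprung right out, 0.0055 m = fully squeezed; spring 1.5 N at 0, 4.3 N at full travel. Its square-cut catch (z 1 to 4.5 mm) reaches 25.7 mm from the cap's axis when free, too wide for a port, 20.2 mm when squeezed; released in a port it springs out under the port's edge and locks the cap
- cap_2_r (a joint): ear on the cap's own -y side: slides inward, 0 = sprung right out, 0.0055 m = fully squeezed; spring 1.5 N at 0, 4.3 N at full travel. Its square-cut catch (z 1 to 4.5 mm) reaches 25.7 mm from the cap's axis when free, too wide for a port, 20.2 mm when squeezed; released in a port it springs out under the port's edge and locks the cap
- cap_3: orange squeeze-tab dust cap with grey ears, 70 g; fits any port, any yaw. Origin: centre of the plug's underside, z up; starts standing on its plug. Plug 42 mm diameter, 11 mm deep; flange above it 56 mm diameter, z 11 to 15 mm. Two upright ears 20 mm wide (x), 4 mm thick, z 15.5 to 39.5 mm, outer faces at own y = +-21 mm: 42 mm across free, 31 mm squeezed. Seated: origin 11 mm below the port face
- cap_3_l (a joint): ear on the cap's own +y side: slides inward, 0 = sprung right out, 0.0055 m = fully squeezed; spring 1.5 N at 0, 4.3 N at full travel. Its square-cut catch (z 1 to 4.5 mm) reaches 25.7 mm from the cap's axis when free, too wide for a port, 20.2 mm when squeezed; released in a port it springs out under the port's edge and locks the cap
- cap_3_r (a joint): ear on the cap's own -y side: slides inward, 0 = sprung right out, 0.0055 m = fully squeezed; spring 1.5 N at 0, 4.3 N at full travel. Its square-cut catch (z 1 to 4.5 mm) reaches 25.7 mm from the cap's axis when free, too wide for a port, 20.2 mm when squeezed; released in a port it springs out under the port's edge and locks the cap
- petri_dish: bystander: closed clear petri dish, 91 mm diameter, 15 mm high, origin under its centre. Behind it a grey drawer unit, part of the furniture, is fixed to the bench: 138 mm high, its front at world x = 0.78, from y = -0.23 to -0.43; keep wrist and gripper clear of it
- beaker: bystander: small clear beaker, 54 mm across, 69 mm high, origin under its centre
- carton: bystander: small white folding carton, 27 x 62 x 76 mm high, origin under its centre
There are look-alikes about, which are no part of the job. What is shaped like the cap_2 but green or yellow is not meant.

How it is judged:
At the end, for the whole second after the job is handed in: Every plate present lies flat on the mat, port up (centre within 105 mm of the mat's centre along its x, 110 mm along its y), and a cap sits in its port: centred within 4 mm, flange down within 2 mm, upright, both ears sprung out to within 1.5 mm; all at rest (angle between each of plate_a, plate_b, plate_c's own z axis and vertical below 0.09 rad and x of plate_a in the frame of mat between -0.105 and 0.105 m and y of plate_a in the frame of mat between -0.11 and 0.11 m and z of each of plate_a, plate_b, plate_c in the frame of mat below 0.007 m and linear speed of each of plate_a, plate_b, plate_c below 0.02 m/s and ((horizontal distance between cap_1 and plate_a_port below 0.004 m and z of cap_1 in the frame of plate_a between 0.004 and 0.009 m and angle between cap_1's own z axis and vertical below 0.09 rad and value of joint each of cap_1_l, cap_1_r below 0.0015 m and linear speed of cap_1 below 0.02 m/s) or (horizontal distance between cap_2 and plate_a_port below 0.004 m and z of cap_2 in the frame of plate_a between 0.004 and 0.009 m and angle between cap_2's own z axis and vertical below 0.09 rad and value of joint each of cap_2_l, cap_2_r below 0.0015 m and linear speed of cap_2 below 0.02 m/s) or (horizontal distance between cap_3 and plate_a_port below 0.004 m and z of cap_3 in the frame of plate_a between 0.004 and 0.009 m and angle between cap_3's own z axis and vertical below 0.09 rad and value of joint each of cap_3_l, cap_3_r below 0.0015 m and linear speed of cap_3 below 0.02 m/s)) and x of plate_b in the frame of mat between -0.105 and 0.105 m and y of plate_b in the frame of mat between -0.11 and 0.11 m and ((horizontal distance between cap_1 and plate_b_port below 0.004 m and z of cap_1 in the frame of plate_b between 0.004 and 0.009 m and angle between cap_1's own z axis and vertical below 0.09 rad and value of joint each of cap_1_l, cap_1_r below 0.0015 m and linear speed of cap_1 below 0.02 m/s) or (horizontal distance between cap_2 and plate_b_port below 0.004 m and z of cap_2 in the frame of plate_b between 0.004 and 0.009 m and angle between cap_2's own z axis and vertical below 0.09 rad and value of joint each of cap_2_l, cap_2_r below 0.0015 m and linear speed of cap_2 below 0.02 m/s) or (horizontal distance between cap_3 and plate_b_port below 0.004 m and z of cap_3 in the frame of plate_b between 0.004 and 0.009 m and angle between cap_3's own z axis and vertical below 0.09 rad and value of joint each of cap_3_l, cap_3_r below 0.0015 m and linear speed of cap_3 below 0.02 m/s)) and x of plate_c in the frame of mat between -0.105 and 0.105 m and y of plate_c in the frame of mat between -0.11 and 0.11 m and ((horizontal distance between cap_1 and plate_c_port below 0.004 m and z of cap_1 in the frame of plate_c between 0.004 and 0.009 m and angle between cap_1's own z axis and vertical below 0.09 rad and value of joint each of cap_1_l, cap_1_r below 0.0015 m and linear speed of cap_1 below 0.02 m/s) or (horizontal distance between cap_2 and plate_c_port below 0.004 m and z of cap_2 in the frame of plate_c between 0.004 and 0.009 m and angle between cap_2's own z axis and vertical below 0.09 rad and value of joint each of cap_2_l, cap_2_r below 0.0015 m and linear speed of cap_2 below 0.02 m/s) or (horizontal distance between cap_3 and plate_c_port below 0.004 m and z of cap_3 in the frame of plate_c between 0.004 and 0.009 m and angle between cap_3's own z axis and vertical below 0.09 rad and value of joint each of cap_3_l, cap_3_r below 0.0015 m and linear speed of cap_3 below 0.02 m/s))); the robot touches nothing.
It fails at once if the petri_dish was shifted more than 50 mm or tipped (distance of petri_dish from where it was at the start of the episode above 0.05 m or angle between petri_dish's own z axis and vertical above 0.4 rad).
It fails at once if the beaker was shifted more than 50 mm or tipped (distance of beaker from where it was at the start of the episode above 0.05 m or angle between beaker's own z axis and vertical above 0.4 rad).
It fails at once if the carton was shifted more than 50 mm or tipped (distance of carton from where it was at the start of the episode above 0.05 m or angle between carton's own z axis and vertical above 0.4 rad).
Of plate_a, plate_b, plate_c only 2 to 3 are there at a start; the rules pass over those that are not, and their reading is None.
At some moment in a run one of plate_a, plate_b, plate_c, cap_1, cap_2, cap_3 may be knocked a few centimetres aside while the robot is not near it.
It also fails if it takes over 210 s, if anything falls off the work surface, if the arm or the gripper's body presses on something with over 40 N, if the wrist force passes 120 N, or if a joint passes its speed limit or range.

## Working session

There is one attempt and no reset: what is moved stays moved. The work goes in short steps, Python scripts to look and compute and a tool call to move; the robot and the scene stay as the last step left them, time stands still between calls to the robot, and variables do not carry over. Pictures are saved under pics/ and viewed, about 12 in all and at most 16, crops included, and the job is handed in when it is done.

Besides the shell and the picture viewer there is one more tool, called after "Request:" by a JSON object that holds its "fn" and its "kwargs", one argument or row to a line. arm_command: Moves the arm, as the interface text tells. Its arguments: {"type":"object","properties":{"motion":{"type":"array"},"newtons":{"type":"number"}},"required":["motion"]}

```bash
mkdir -p pics; ls; cat > h.py <<'E'
import numpy as np, cv2
from cell import arm, get_image, search_frame, pinpoint
from scipy.spatial.transform import Rotation as R
def save(im,name,crop=None,s=1):
    f=im["frame"][:,:,::-1]
    if crop: f=f[crop[1]:crop[3],crop[0]:crop[2]]
    cv2.imwrite("pics/"+name,cv2.resize(f,None,fx=s,fy=s,interpolation=cv2.INTER_CUBIC))
def cloud(im):
    """world points HxWx3 (nan where no reading)"""
    z=im["range_z"].astype(float); z[z==0]=np.nan
    v,u=np.mgrid[:z.shape[0],:z.shape[1]]; K=im["K"]
    p=np.dstack([(u-K[0,2])/K[0,0]*z,(v-K[1,2])/K[1,1]*z,z])
    if "origin" in im: return p@np.array(im["rotation"]).T+im["origin"]
    T=im["tool_from_camera"]; s=im["state"]
    q=p@T[:3,:3].T+T[:3,3]
    return q@R.from_rotvec(s["ee_rot"]).as_matrix().T+s["position"]
def wrist():
    s=arm.observe(); im=get_image("wrist"); im["state"]=s; return im
E
python3 - <<'E'
from h import *
s=arm.observe(); print(s)
for n in ("top","scene"):
    im=get_image(n); save(im,n+"0.png"); print(n,im["origin"])
    for t in ("plate_a","cap_1","mat","petri_dish","beaker","carton"):
        print(t,[(np.round(d["point"],3).tolist(),round(d["p"],2)) for d in pinpoint(n,t)])
E
```

```text
pics
{'clock': 0.0, 'joints': array([ 1.2354299 ,  0.43521815,  0.02498426,  1.57411016, -0.01163923,
        1.13399854, -0.07511231]), 'dq': array([-0.0013997 ,  0.0001181 ,  0.00149415, -0.00063208,  0.00148675,
        0.00035986, -0.00060429]), 'joint_efforts': array([-2.12472449e-03, -6.67835641e+01,  9.83905457e-01, -3.14461577e+01,
       -6.07475289e-02,  4.27876669e-02,  2.04491589e-04]), 'position': array([ 0.14408329, -0.60792017,  0.40394282]), 'ee_rot': array([ 1.0370635 ,  1.31166151, -1.03556967]), 'force': array([-0.21613752, -0.04644429, -1.40335091]), 'ft_torque': array([-0.01366948, -0.01654729, -0.00940513]), 'width': 1.0002709004706438}
top [0.32528645 0.04821958 1.21406159]
plate_a [([0.55, -0.134, 0.013], 0.83), ([0.534, 0.059, 0.014], 0.69), ([0.532, 0.065, -0.001], 0.48)]
cap_1 [([0.463, -0.368, -0.001], 0.88), ([0.571, -0.3, 0.001], 0.79), ([0.469, -0.237, 0.002], 0.61), ([0.593, -0.404, -0.002], 0.59)]
mat [([0.552, 0.284, -0.002], 0.75), ([0.532, 0.063, 0.002], 0.57), ([0.46, -0.368, 0.001], 0.45)]
petri_dish [([0.707, -0.257, -0.001], 0.95)]
beaker [([0.41, -0.084, -0.0], 0.61)]
carton [([0.53, 0.498, 0.001], 0.68)]
scene [-0.22728823  0.498263    1.01979285]
plate_a [([0.53, 0.061, 0.017], 0.78), ([0.547, -0.139, 0.015], 0.65), ([0.47, -0.239, -0.002], 0.18)]
cap_1 [([0.59, -0.401, -0.002], 0.76), ([0.467, -0.237, 0.001], 0.72), ([0.367, -0.241, 0.0], 0.64), ([0.458, -0.365, 0.004], 0.53)]
mat [([0.554, 0.282, -0.002], 0.64)]
petri_dish [([0.708, -0.26, -0.006], 0.88)]
beaker [([0.413, -0.084, -0.003], 0.79)]
carton [([0.531, 0.496, 0.0], 0.63)]
```

View pics/top0.png

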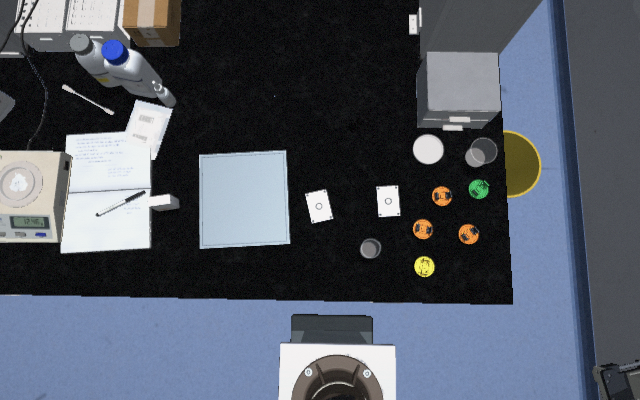

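View pics/scene0.png

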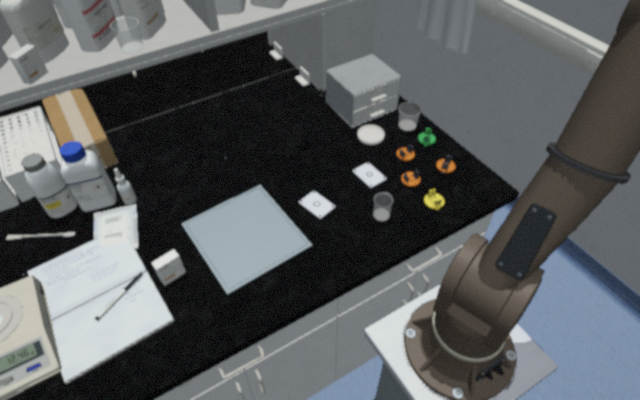

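The top view shows two plates, back up, at px (388,201) and (318,206). The mat is at (244,199), the beaker at (370,248), the petri dish at (428,149) and the carton at (163,201).

What could be taken for a cap: orange at (442,196), (423,229) and (468,234); green at (479,189) and yellow at (424,267), both look-alikes. I choose the orange ones. A second glass stands at (482,153).

Next I'll measure the plates and the mat, and check the caps in a crop.

```bash
cat >> h.py <<'E'
def plates(im,boxes):
    P=cloud(im); out=[]
    for (x0,x1,y0,y1,z0,z1) in boxes:
        m=(P[...,0]>x0)&(P[...,0]<x1)&(P[...,1]>y0)&(P[...,1]<y1)&(P[...,2]>z0)&(P[...,2]<z1)
        q=P[m]; r=cv2.minAreaRect((q[:,:2]*1000).astype(np.float32))
        out.append((np.round(r[0],1).tolist(),np.round(r[1],1).tolist(),round(r[2],1),round(float(np.median(q[:,2]))*1000,1),int(m.sum())))
    return out
E
python3 - <<'E'
from h import *
im=get_image("top")
for r in plates(im,[(.47,.63,-.2,-.07,.009,.03),(.45,.62,-.0,.13,.009,.03)]): print(r)
P=cloud(im); f=im["frame"].astype(int)
m=(abs(P[...,0]-.552)<.2)&(abs(P[...,1]-.284)<.17)&(f.sum(2)>300)&(f[...,2]>f[...,0]+5)
m=cv2.morphologyEx(m.astype(np.uint8),cv2.MORPH_OPEN,np.ones((5,5)))>0
q=P[m]; print("mat",cv2.minAreaRect((q[:,:2]*1000).astype(np.float32)),np.nanmedian(q[:,2]))
b=(abs(P[...,0]-.45)<.04)&(abs(P[...,1]-.15)<.04); print("bench z",np.nanmedian(P[b][:,2]))
save(im,"caps.png",(360,130,520,290),5)
E
```

```text
Traceback (most recent call last):
  File "h.py", line 20, in plates
    P=cloud(im); out=[]
  File "h.py", line 13, in cloud
    if "origin" in im: return p@np.array(im["rotation"]).T+im["origin"]
                              ~~~~~~~~~~~~~~~~~~~~~~~~~~~~^~~~~~~~~~~~~
ValueError: operands could not be broadcast together with shapes (400,640) (3,)
```

```bash
sed -i 's/np.array(im\["rotation"\]).T/R.from_rotvec(im["rotation"]).as_matrix().T/' h.py
python3 - <<'E'
from h import *
im=get_image("top"); save(im,"caps.png",(360,130,520,290),5)
P=cloud(im); f=im["frame"].astype(int)
b=(abs(P[...,0]-.45)<.04)&(abs(P[...,1]-.15)<.04); print("bench z",np.nanmedian(P[b][:,2]))
for r in plates(im,[(.47,.63,-.2,-.07,.009,.03),(.45,.62,-.0,.13,.009,.03)]): print(r)
m=(abs(P[...,0]-.552)<.2)&(abs(P[...,1]-.284)<.17)&(f.sum(2)>300)&(f[...,2]>f[...,0]+5)
m=cv2.morphologyEx(m.astype(np.uint8),cv2.MORPH_OPEN,np.ones((5,5)))>0
q=P[m]; print("mat",cv2.minAreaRect((q[:,:2]*1000).astype(np.float32)),np.nanmedian(q[:,2]))
print(arm.observe()["clock"])
E
```

```text
bench z 0.004248969199664554
([560.7, -141.4], [85.0, 143.9], 81.7, 20.4, 698)
([530.9, 54.3], [146.5, 89.4], 2.9, 20.7, 693)
mat ((556.0802001953125, 282.12652587890625), (282.7786865234375, 260.3913879394531), 4.181424617767334) 0.005750721743718157
0.8
```

View pics/caps.png

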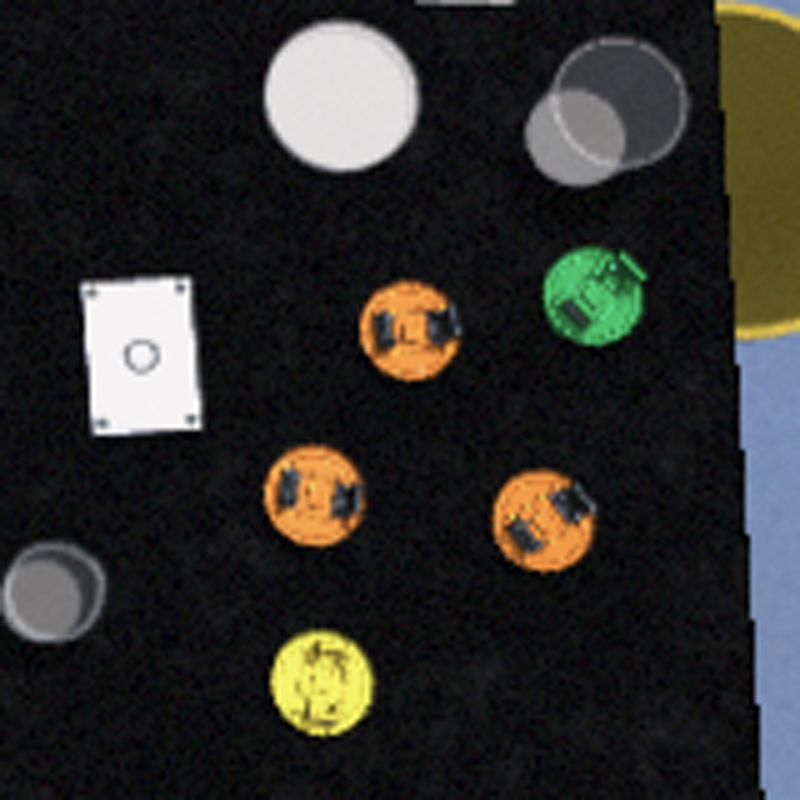

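The crop shows three orange caps with grey ears at px (410,331), (315,497) and (545,520) in the crop, ears clearly visible. The green one is at (595,296) and the yellow at (322,683).

I'll take the plates' poses from the brightness mask.

```bash
cat >> h.py <<'E'
def onplane(im,uv,z):
    """pixels (Nx2) -> world on plane z"""
    uv=np.atleast_2d(uv).astype(float); K=im["K"]
    d=np.c_[(uv[:,0]-K[0,2])/K[0,0],(uv[:,1]-K[1,2])/K[1,1],np.ones(len(uv))]
    if "origin" in im: Rm=R.from_rotvec(im["rotation"]).as_matrix(); o=np.array(im["origin"])
    else:
        s=im["state"]; Rt=R.from_rotvec(s["ee_rot"]).as_matrix(); T=im["tool_from_camera"]
        Rm=Rt@T[:3,:3]; o=Rt@T[:3,3]+s["position"]
    d=d@Rm.T
    return o+d*((z-o[2])/d[:,2])[:,None]
def rect(im,mask,z,amin=300):
    """min-area rects of mask blobs: centre, sides (mm), yaw deg of long side"""
    mask=cv2.morphologyEx(mask.astype(np.uint8),cv2.MORPH_OPEN,np.ones((3,3)))
    for c in cv2.findContours(mask,cv2.RETR_EXTERNAL,cv2.CHAIN_APPROX_NONE)[0]:
        if cv2.contourArea(c)<amin: continue
        w=onplane(im,c[:,0,:],z)[:,:2]*1000
        b=cv2.boxPoints(cv2.minAreaRect(w.astype(np.float32))); e=b[1]-b[0]; g=b[2]-b[1]
        if np.hypot(*g)>np.hypot(*e): e,g=g,e
        print("px",np.round(c[:,0,:].mean(0)),"c",np.round(b.mean(0),1),"L",round(float(np.hypot(*e)),1),round(float(np.hypot(*g)),1),"yaw",round(float(np.degrees(np.arctan2(e[1],e[0])))%180,1))
G=np.array([.159,0,0])
def pose(): 
    s=arm.observe(); return np.array(s["position"]),R.from_rotvec(s["ee_rot"])
def target(g,yaw,tilt,roll=0):
    """grasp point g; jaw axis z horizontal; tool x down tilted by `tilt` deg toward heading yaw (deg).
    tool x = sin(tilt)*h - cos(tilt)*up ; z = jaw axis = h x up rotated"""
    y=np.radians(yaw); t=np.radians(tilt); h=np.array([np.cos(y),np.sin(y),0]); u=np.array([0,0,1.])
    x=np.sin(t)*h-np.cos(t)*u; z=np.cross(u,h)
    if roll: z=-z
    return np.array(g)-0.159*x, R.from_matrix(np.c_[x,np.cross(z,x),z])
def plan(tgt,n,frm=None,fingers=91.8):
    p0,r0=frm or pose(); p1,r1=tgt
    rv=(r0.inv()*r1).as_rotvec(); d=r0.inv().apply(p1-p0)
    w=R.from_rotvec(rv/n); A=sum(np.linalg.matrix_power(w.as_matrix(),k) for k in range(n))
    s=np.linalg.solve(A,d)
    row=[fingers]+np.round(s*1000,1).tolist()+np.round(np.degrees(rv)/n,2).tolist()
    print(n,"x",row, "TOO FAST" if np.linalg.norm(s)>.0625 or np.linalg.norm(rv)/n>np.radians(10.7) else "")
    return tgt
E
python3 - <<'E'
from h import *
im=get_image("top"); f=im["frame"].astype(int)
m=(f.min(2)>170); m[:, :295]=0; m[:,410:]=0; m[:180]=0; m[230:]=0
rect(im,m,.018)
m=(f.sum(2)>300)&(f[...,2]>f[...,0]+5);m[:,:190]=0;m[:,300:]=0;m[:140]=0;m[260:]=0
rect(im,m,.003)
p,r=pose(); print(p,r.as_matrix().round(3))
im=wrist(); print(im["tool_from_camera"].round(3),im["K"][0,0])
E
```

```text
px [319. 206.] c [533.4  60.8] L 87.1 61.7 yaw 13.7
px [388. 201.] c [ 552.1 -138.3] L 87.4 61.4 yaw 4.1
px [243. 199.] c [555.9 282.1] L 282.0 259.7 yaw 4.2
[ 0.14415257 -0.60816011  0.40476675] [[-0.     0.973  0.231]
 [-0.     0.231 -0.973]
 [-1.    -0.     0.   ]]
[[-0.001 -0.265  0.964  0.021]
 [-0.    -0.964 -0.265  0.072]
 [ 1.    -0.     0.001  0.   ]
 [ 0.     0.     0.     1.   ]] 279.2007912332415
```

```bash
python3 - <<'E'
from h import *
a=plan(target([.533,.061,.2],13.7,0,1),15)
b=plan(target([.533,.061,.11],13.7,-45,1),5,a)
c=plan(target([.533,.061,.022],13.7,-45,1),4,b)
E
```

```text
15 x [91.8, 3.0, 35.6, -37.3, -0.02, 0.0, 0.0] 
5 x [91.8, 19.5, 30.6, -0.0, -0.0, -0.0, -9.0] 
4 x [91.8, 15.6, 15.6, -0.0, 0.0, 0.0, 0.0]
```

Request:
{"fn": "arm_command", "kwargs": {
  "motion": [
    [91.8,3,35.6,-37.3,0,0,0],
    [91.8,3,35.6,-37.3,0,0,0],
    [91.8,3,35.6,-37.3,0,0,0],
    [91.8,3,35.6,-37.3,0,0,0],
    [91.8,3,35.6,-37.3,0,0,0]
  ],
  "newtons": 30
}}

```text
clock: 1.52
position: [0.275, -0.3841, 0.3899]
ee_rot: [1.036, 1.31, -1.036]
force: [1.0, -0.2, -0.3]
width: 1.002
```

Request:
{"fn": "arm_command", "kwargs": {
  "motion": [
    [91.8,3,35.6,-37.3,0,0,0],
    [91.8,3,35.6,-37.3,0,0,0],
    [91.8,3,35.6,-37.3,0,0,0],
    [91.8,3,35.6,-37.3,0,0,0],
    [91.8,3,35.6,-37.3,0,0,0]
  ]
}}

```text
clock: 2.15
position: [0.4052, -0.1616, 0.375]
ee_rot: [1.036, 1.309, -1.036]
force: [0.4, -0.1, 1.0]
width: 1.001
```

Request:
{"fn": "arm_command", "kwargs": {
  "motion": [
    [91.8,3,35.6,-37.3,0,0,0],
    [91.8,3,35.6,-37.3,0,0,0],
    [91.8,3,35.6,-37.3,0,0,0],
    [91.8,3,35.6,-37.3,0,0,0],
    [91.8,3,35.6,-37.3,0,0,0]
  ]
}}

```text
clock: 2.78
position: [0.5355, 0.0608, 0.3598]
ee_rot: [1.036, 1.31, -1.036]
force: [1.6, -1.3, -0.3]
width: 0.997
```

Request:
{"fn": "arm_command", "kwargs": {
  "motion": [
    [91.8,19.5,30.6,0,0,0,-9],
    [91.8,19.5,30.6,0,0,0,-9],
    [91.8,19.5,30.6,0,0,0,-9],
    [91.8,19.5,30.6,0,0,0,-9],
    [91.8,19.5,30.6,0,0,0,-9]
  ]
}}

```text
clock: 3.4
position: [0.6453, 0.0856, 0.2223]
ee_rot: [0.498, 1.768, -1.606]
force: [-0.7, -0.5, -0.6]
width: 1.002
```

```bash
python3 - <<'E'
from h import *
b=target([.533,.061,.11],13.7,-45,1)
p,r=pose(); print(p-b[0],np.degrees((r.inv()*b[1]).as_rotvec()),arm.observe()["joints"].round(2),arm.observe()["clock"])
im=wrist(); save(im,"w1.png"); f=im["frame"].astype(int)
rect(im,f.min(2)>150,.018,2000)
plan(target([.533,.061,.022],13.7,-45,1),4)
E
```

```text
[ 0.00302371 -0.00201722 -0.00015397] [-0.27750332 -0.25402423  0.20437996] [-0.07  0.93 -0.28  1.28  0.16  1.75 -1.71] 3.4
px [566. 152.] c [ 553.5 -136.5] L 90.0 64.4 yaw 4.1
px [317. 120.] c [535.6  59.9] L 89.5 61.5 yaw 14.1
px [99. 97.] c [519.9 225.8] L 170.0 149.8 yaw 94.1
4 x [91.8, 14.0, 13.9, -0.6, -0.05, -0.07, 0.32]
```

View pics/w1.png

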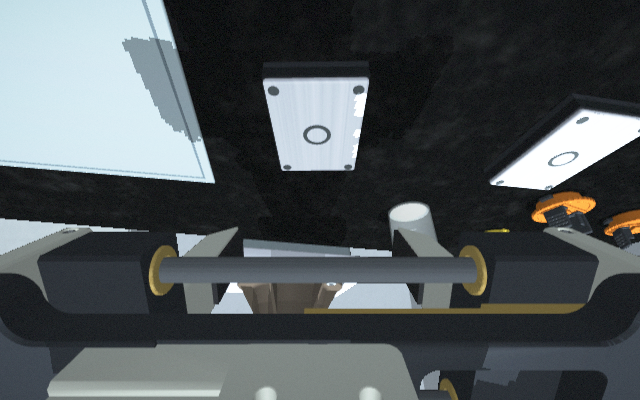

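The wrist view shows the plate centred at px (317,120). Its position agrees with the top camera to 2 mm, so I'll go down and grip.

```bash
python3 - <<'E'
from h import *
plan(target([.535,.060,.022],14,-45,1),4)
E
```

```text
4 x [91.8, 13.7, 14.2, -0.4, -0.1, -0.12, 0.32]
```

Request:
{"fn": "arm_command", "kwargs": {
  "motion": [
    [91.8,13.7,14.2,-0.4,-0.1,-0.12,0.3],
    [91.8,13.7,14.2,-0.4,-0.1,-0.12,0.3],
    [91.8,13.7,14.2,-0.4,-0.1,-0.12,0.3],
    [91.8,13.7,14.2,-0.4,-0.1,-0.12,0.3],
    [91.8,0,0,0,0,0,0]
  ]
}}

```text
clock: 4.08
position: [0.6453, 0.0872, 0.1431]
ee_rot: [0.506, 1.755, -1.583]
force: [0.2, -0.2, 0.2]
width: 1.003
```

Request:
{"fn": "arm_command", "kwargs": {
  "motion": [
    [50,0,0,0,0,0,0],
    [50,0,0,0,0,0,0],
    [50,0,0,0,0,0,0],
    [50,0,0,0,0,0,0],
    [50,0,0,0,0,0,0]
  ],
  "newtons": 30
}}

```text
clock: 4.7
position: [0.6461, 0.0874, 0.1447]
ee_rot: [0.508, 1.754, -1.582]
force: [1.7, -1.0, 3.4]
width: 0.685
```

```bash
python3 - <<'E'
from h import *
s=arm.observe(); p,r=pose(); print(s["clock"],s["width"],s["force"], p+r.apply(G), r.as_matrix()[:,0])
u=target([.535,.060,.15],14,-45,1); plan(u,3,fingers=50)
E
```

```text
4.7 0.6845159704810073 [ 1.74136994 -1.02365788  3.44393897] [0.53935199 0.06074802 0.02984877] [-0.67113763 -0.16763799 -0.72213003]
3 x [50, -27.7, -27.8, -0.1, -0.03, 0.01, -0.41]
```

Gripped, but 8 mm high because the rows fell short. I'll regrip lower.

Request:
{"fn": "arm_command", "kwargs": {
  "motion": [
    [91.8,0,0,0,0,0,0],
    [91.8,0,0,0,0,0,0],
    [91.8,2.4,3,0,0,0,0],
    [91.8,2.4,3,0,0,0,0],
    [91.8,0,0,0,0,0,0]
  ]
}}

```text
clock: 5.32
position: [0.6468, 0.0876, 0.1361]
ee_rot: [0.507, 1.755, -1.583]
force: [0.2, 0.1, 0.1]
width: 1.005
```

```bash
python3 - <<'E'
from h import *
s=arm.observe(); p,r=pose(); print(s["clock"],s["width"],s["force"], p+r.apply(G))
E
```

```text
5.325 1.0046649449021783 [0.19968791 0.10117223 0.10361339] [0.53990812 0.06090408 0.02142173]
```

Request:
{"fn": "arm_command", "kwargs": {
  "motion": [
    [50,0,0,0,0,0,0],
    [50,0,0,0,0,0,0],
    [50,0,0,0,0,0,0],
    [50,0,0,0,0,0,0]
  ],
  "newtons": 35
}}

```text
clock: 5.82
position: [0.6469, 0.0876, 0.1367]
ee_rot: [0.507, 1.755, -1.582]
force: [-0.1, -1.6, 1.7]
width: 0.693
```

Request:
{"fn": "arm_command", "kwargs": {
  "motion": [
    [50,-20,-20,0,0,0,0],
    [50,-20,-20,0,0,0,0],
    [50,-20,-20,0,0,0,0],
    [50,-20,-20,0,0,0,0],
    [50,0,0,0,0,0,0]
  ]
}}

```text
clock: 6.45
position: [0.6452, 0.0875, 0.2542]
ee_rot: [0.512, 1.751, -1.578]
force: [-0.1, -0.2, -1.9]
width: 0.691
```

```bash
cat >> h.py <<'E'
MC=np.array([.556,.282]); MY=np.radians(4.2)
def mat(x,y): return MC+np.array([x*np.cos(MY)-y*np.sin(MY),x*np.sin(MY)+y*np.cos(MY)])/1000
def st():
    s=arm.observe(); p,r=pose(); x=r.as_matrix()[:,0]
    zz=r.as_matrix()[:,2]
    print("t",round(s["clock"],2),"w",round(s["width"]*92,1),"F",np.round(s["force"],1),"g",np.round((p+r.apply(G))*1000,1),"x",np.round(x,3),"jawz",np.round(zz[2],3),"jawyaw",round(float(np.degrees(np.arctan2(zz[1],zz[0])))%180,1),"q",s["joints"].round(2))
E
python3 - <<'E'
from h import *
st(); m=mat(0,52); print(m)
a=plan(target([*m,.15],4.2,45,1),15,fingers=50)
plan(target([*m,.058],4.2,45,1),3,a,fingers=50)
E
```

```text
t 6.45 w 63.6 F [-0.1 -0.2 -1.9] g [539.2  61.  138.8] x [-0.667 -0.167 -0.726] jawz 0.001 jawyaw 103.9 q [-0.07  0.89 -0.29  1.27  0.16  1.77 -1.71]
[0.55219161 0.33386035]
15 x [50, -0.6, -12.1, -17.9, 0.72, -0.0, 5.88] 
3 x [50, 21.7, -21.7, -0.0, 0.0, 0.0, 0.0]
```

Request:
{"fn": "arm_command", "kwargs": {
  "motion": [
    [50,-0.6,-12.1,-17.9,0.72,0,5.88],
    [50,-0.6,-12.1,-17.9,0.72,0,5.88],
    [50,-0.6,-12.1,-17.9,0.72,0,5.88],
    [50,-0.6,-12.1,-17.9,0.72,0,5.88],
    [50,-0.6,-12.1,-17.9,0.72,0,5.88]
  ]
}}

```text
clock: 7.08
position: [0.5759, 0.1644, 0.283]
ee_rot: [0.908, 1.424, -1.267]
force: [0.4, -0.2, -1.9]
width: 0.695
```

Request:
{"fn": "arm_command", "kwargs": {
  "motion": [
    [50,-0.6,-12.1,-17.9,0.72,0,5.88],
    [50,-0.6,-12.1,-17.9,0.72,0,5.88],
    [50,-0.6,-12.1,-17.9,0.72,0,5.88],
    [50,-0.6,-12.1,-17.9,0.72,0,5.88],
    [50,-0.6,-12.1,-17.9,0.72,0,5.88]
  ]
}}

```text
clock: 7.7
position: [0.5022, 0.2428, 0.2854]
ee_rot: [1.221, 1.06, -0.925]
force: [1.4, -0.0, -2.8]
width: 0.69
```

Request:
{"fn": "arm_command", "kwargs": {
  "motion": [
    [50,-0.6,-12.1,-17.9,0.72,0,5.88],
    [50,-0.6,-12.1,-17.9,0.72,0,5.88],
    [50,-0.6,-12.1,-17.9,0.72,0,5.88],
    [50,-0.6,-12.1,-17.9,0.72,0,5.88],
    [50,-0.6,-12.1,-17.9,0.72,0,5.88]
  ]
}}

```text
clock: 8.32
position: [0.4616, 0.3025, 0.2638]
ee_rot: [1.363, 0.802, -0.718]
force: [-0.3, -0.3, -3.8]
width: 0.695
```

```bash
python3 - <<'E'
from h import *
st(); m=mat(0,52); p,r=pose()
plan(target([*m,.060],4.2,45,1),4,fingers=50)
E
```

```text
t 8.32 w 63.9 F [-0.3 -0.3 -3.8] g [549.4 304.9 131.3] x [ 0.552  0.015 -0.833] jawz 0.034 jawyaw 94.4 q [-1.34  0.5   0.71  2.18  0.51  0.13 -2.74]
4 x [50, 14.9, -17.9, -6.6, 0.35, 0.34, 2.87]
```

The wrist ran into the lower j6 limit and j7, because tilting in the radial plane is too tight here. I'll swing to h = mat +y, so the tilt is tangential, and lay the plates along mat y at x = ±57.

```bash
python3 - <<'E'
from h import *
m=mat(20,0); print(m)
a=plan(target([*m,.2],94.2,0,1),15,fingers=50)
E
```

```text
[0.57594629 0.28346476]
15 x [50, -3.9, 6.3, 8.2, -5.76, 1.84, -1.65]
```

Request:
{"fn": "arm_command", "kwargs": {
  "motion": [
    [50,-3.9,6.3,8.2,-5.76,1.84,-1.65],
    [50,-3.9,6.3,8.2,-5.76,1.84,-1.65],
    [50,-3.9,6.3,8.2,-5.76,1.84,-1.65],
    [50,-3.9,6.3,8.2,-5.76,1.84,-1.65],
    [50,-3.9,6.3,8.2,-5.76,1.84,-1.65]
  ]
}}

```text
clock: 8.95
position: [0.4895, 0.2716, 0.2997]
ee_rot: [0.916, 1.135, -0.472]
force: [0.3, 0.2, -3.1]
width: 0.697
```

Request:
{"fn": "arm_command", "kwargs": {
  "motion": [
    [50,-3.9,6.3,8.2,-5.76,1.84,-1.65],
    [50,-3.9,6.3,8.2,-5.76,1.84,-1.65],
    [50,-3.9,6.3,8.2,-5.76,1.84,-1.65],
    [50,-3.9,6.3,8.2,-5.76,1.84,-1.65],
    [50,-3.9,6.3,8.2,-5.76,1.84,-1.65]
  ]
}}

```text
clock: 9.57
position: [0.5325, 0.2639, 0.3328]
ee_rot: [0.441, 1.391, -0.212]
force: [0.4, 0.2, -1.3]
width: 0.696
```

Request:
{"fn": "arm_command", "kwargs": {
  "motion": [
    [50,-3.9,6.3,8.2,-5.76,1.84,-1.65],
    [50,-3.9,6.3,8.2,-5.76,1.84,-1.65],
    [50,-3.9,6.3,8.2,-5.76,1.84,-1.65],
    [50,-3.9,6.3,8.2,-5.76,1.84,-1.65],
    [50,-3.9,6.3,8.2,-5.76,1.84,-1.65]
  ]
}}

```text
clock: 10.2
position: [0.5767, 0.2837, 0.3583]
ee_rot: [-0.062, 1.572, 0.061]
force: [-0.4, 0.4, -1.9]
width: 0.695
```

```bash
python3 - <<'E'
from h import *
st(); m=mat(57,0); print(m)
a=plan(target([*m,.15],94.2,45,1),8,fingers=50)
E
```

```text
t 10.2 w 63.9 F [-0.4  0.4 -1.9] g [576.3 283.6 199.3] x [-0.003 -0.001 -1.   ] jawz -0.003 jawyaw 4.5 q [-0.21  0.56 -0.5   1.55  0.29  1.11 -0.7 ]
[0.61284693 0.28617458]
8 x [50, 6.7, -17.7, 4.5, 0.03, -0.03, 5.63]
```

Request:
{"fn": "arm_command", "kwargs": {
  "motion": [
    [50,6.7,-17.7,4.5,0.03,0,5.63],
    [50,6.7,-17.7,4.5,0.03,0,5.63],
    [50,6.7,-17.7,4.5,0.03,0,5.63],
    [50,6.7,-17.7,4.5,0.03,0,5.63]
  ]
}}

```text
clock: 10.7
position: [0.5994, 0.2191, 0.3213]
ee_rot: [0.255, 1.563, 0.368]
force: [-0.4, 0.4, -3.2]
width: 0.695
```

Request:
{"fn": "arm_command", "kwargs": {
  "motion": [
    [50,6.7,-17.7,4.5,0.03,0,5.63],
    [50,6.7,-17.7,4.5,0.03,0,5.63],
    [50,6.7,-17.7,4.5,0.03,0,5.63],
    [50,6.7,-17.7,4.5,0.03,0,5.63]
  ]
}}

```text
clock: 11.2
position: [0.6208, 0.1737, 0.2619]
ee_rot: [0.567, 1.51, 0.671]
force: [0.1, 0.7, -3.2]
width: 0.693
```

```bash
python3 - <<'E'
from h import *
st(); m=mat(57,0)
a=plan(target([*m,.065],94.2,45,1),6,fingers=50)
im=get_image("scene"); save(im,"s1.png",(120,100,400,310),2.6)
E
```

```text
t 11.2 w 63.8 F [ 0.1  0.7 -3.2] g [612.6 286.3 149.9] x [-0.052  0.708 -0.704] jawz -0.002 jawyaw 4.1 q [ 0.43  0.87 -0.94  1.69 -0.17  0.69 -0.05]
6 x [50, 10.0, -9.9, 0.1, -0.03, 0.0, -0.04]
```

View pics/s1.png

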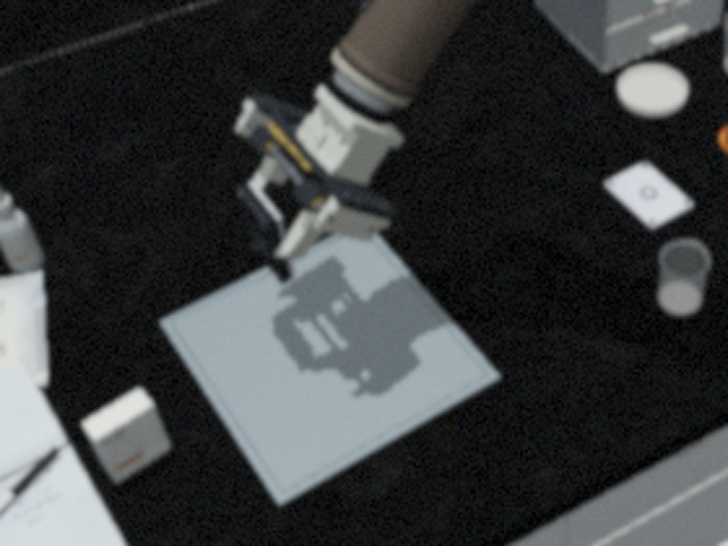

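```bash
python3 - <<'E'
from h import *
print(np.degrees(np.arccos(-(R.from_rotvec([.507,1.755,-1.582]).as_matrix()[2,0])))); m=mat(57,0)
a=plan(target([*m,.060],94.2,46.6,1),6,fingers=50)
E
```

```text
43.800476413900554
6 x [50, 10.3, -10.5, 0.0, -0.09, 0.0, 0.21]
```

Request:
{"fn": "arm_command", "kwargs": {
  "motion": [
    [50,10.3,-10.5,0,-0.09,0,0.2],
    [50,10.3,-10.5,0,-0.09,0,0.2],
    [50,10.3,-10.5,0,-0.09,0,0.2],
    [50,10.3,-10.5,0,-0.09,0,0.2],
    [50,10.3,-10.5,0,-0.09,0,0.2]
  ]
}}

```text
clock: 11.88
position: [0.6208, 0.1751, 0.188]
ee_rot: [0.572, 1.504, 0.69]
force: [-0.4, -0.3, -1.7]
width: 0.691
```

Request:
{"fn": "arm_command", "kwargs": {
  "motion": [
    [50,10.3,-10.5,0,-0.09,0,0.2],
    [50,0,0,0,0,0,0]
  ]
}}

```text
clock: 12.12
position: [0.6205, 0.1746, 0.1724]
ee_rot: [0.575, 1.505, 0.692]
force: [-0.2, 0.0, -1.5]
width: 0.695
```

```bash
python3 - <<'E'
from h import *
st(); 
E
```

```text
t 12.12 w 63.9 F [-0.2  0.  -1.5] g [611.7 289.2  62.6] x [-0.055  0.721 -0.691] jawz 0.002 jawyaw 4.5 q [ 0.42  1.01 -0.91  1.72 -0.13  0.57  0.03]
```

Request:
{"fn": "arm_command", "kwargs": {
  "motion": [
    [50,2.5,-2.4,0,0,0,0],
    [50,2.5,-2.4,0,0,0,0],
    [50,0,0,0,0,0,0]
  ]
}}

```text
clock: 12.5
position: [0.6209, 0.1752, 0.1672]
ee_rot: [0.574, 1.503, 0.693]
force: [-0.1, -0.1, -1.4]
width: 0.692
```

Request:
{"fn": "arm_command", "kwargs": {
  "motion": [
    [50,0.7,-0.7,0,0,0,0],
    [50,0.7,-0.7,0,0,0,0],
    [50,0,0,0,0,0,0]
  ]
}}

```text
clock: 12.88
position: [0.621, 0.1754, 0.1659]
ee_rot: [0.575, 1.502, 0.694]
force: [-1.2, -2.9, 4.7]
width: 0.691
```

Request:
{"fn": "arm_command", "kwargs": {
  "motion": [
    [50,0.7,-0.7,0,0,0,0],
    [50,0,0,0,0,0,0]
  ]
}}

```text
clock: 13.12
position: [0.6211, 0.1757, 0.1657]
ee_rot: [0.575, 1.502, 0.695]
force: [-1.9, -5.1, 11.7]
width: 0.688
```

```bash
python3 - <<'E'
from h import *
st(); 
E
```

```text
t 13.12 w 63.3 F [-1.9 -5.1 11.7] g [612.7 290.5  56.1] x [-0.053  0.722 -0.69 ] jawz 0.005 jawyaw 4.5 q [ 0.41  1.02 -0.91  1.72 -0.13  0.56  0.03]
```

Request:
{"fn": "arm_command", "kwargs": {
  "motion": [
    [70,-0.4,0.4,0,0,0,0],
    [75,0,0,0,0,0,0],
    [91.8,0,0,0,0,0,0],
    [91.8,0,0,0,0,0,0],
    [91.8,0,0,0,0,0,0]
  ]
}}

```text
clock: 13.75
position: [0.6209, 0.1753, 0.1647]
ee_rot: [0.574, 1.503, 0.693]
force: [0.1, 0.4, 0.7]
width: 0.991
```

Request:
{"fn": "arm_command", "kwargs": {
  "motion": [
    [91.8,-15,0,0,0,0,0],
    [91.8,-30,0,0,0,0,0],
    [91.8,-40,0,0,0,0,0],
    [91.8,-40,0,0,0,0,0],
    [91.8,0,0,0,0,0,0]
  ]
}}

```text
clock: 14.38
position: [0.6291, 0.082, 0.2535]
ee_rot: [0.575, 1.498, 0.689]
force: [0.7, 0.5, -0.6]
width: 0.997
```

```bash
python3 - <<'E'
from h import *
st(); im=wrist(); save(im,"w2.png")
for d in pinpoint("wrist","plate_a"): print(d)
P=cloud(im); q=P[(P[...,2]>.03)&(P[...,2]<.11)&(abs(P[...,0]-.61)<.06)&(abs(P[...,1]-.285)<.05)]
print(len(q),np.round(np.nanpercentile(q,[2,50,98],axis=0)*1000,1))
E
```

```text
t 14.38 w 91.8 F [ 0.7  0.5 -0.6] g [621.7 196.5 143.5] x [-0.047  0.72  -0.692] jawz 0.008 jawyaw 4.2 q [ 0.58  0.91 -0.96  1.67 -0.15  0.79  0.06]
{'point': [0.6131, 0.2946, 0.0498], 'p': 0.95}
3367 [[583.2 291.2  32.6]
 [612.8 294.7  79.8]
 [643.1 311.1  92.7]]
```

View pics/w2.png

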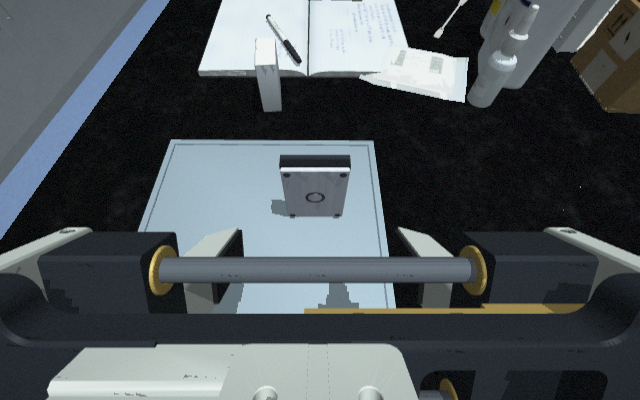

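The plate stands upright at px (315,185), back face toward the tool. Next I'll go over the top to the port side and grip at tilt -45.

```bash
python3 - <<'E'
from h import *
g=np.array([.6115,.316,.050]); h=np.array([np.cos(np.radians(94.2)),np.sin(np.radians(94.2)),0])
a=plan(target([.612,.30,.24],94.2,0,1),8)
b=plan(target(g+.1*.707*h+[0,0,.0707],94.2,-45,1),10,a)
c=plan(target(g,94.2,-45,1),6,b)
E
```

```text
8 x [91.8, -4.9, 33.2, 0.2, 0.04, 0.02, -5.79] 
10 x [91.8, 8.9, 25.1, 0.1, 0.0, 0.0, -4.5] 
6 x [91.8, 16.7, -0.0, -0.0, 0.0, 0.0, 0.0]
```

Request:
{"fn": "arm_command", "kwargs": {
  "motion": [
    [91.8,-4.9,33.2,0.2,0,0,-5.79],
    [91.8,-4.9,33.2,0.2,0,0,-5.79],
    [91.8,-4.9,33.2,0.2,0,0,-5.79],
    [91.8,-4.9,33.2,0.2,0,0,-5.79]
  ]
}}

```text
clock: 14.98
position: [0.6198, 0.1791, 0.3472]
ee_rot: [0.253, 1.559, 0.377]
force: [0.8, 0.5, -0.5]
width: 0.999
```

Request:
{"fn": "arm_command", "kwargs": {
  "motion": [
    [91.8,-4.9,33.2,0.2,0,0,-5.79],
    [91.8,-4.9,33.2,0.2,0,0,-5.79],
    [91.8,-4.9,33.2,0.2,0,0,-5.79],
    [91.8,-4.9,33.2,0.2,0,0,-5.79]
  ]
}}

```text
clock: 15.48
position: [0.6106, 0.3021, 0.3986]
ee_rot: [-0.066, 1.566, 0.06]
force: [0.6, 0.6, -0.7]
width: 0.997
```

```bash
python3 - <<'E'
from h import *
st()
g=np.array([.6115,.316,.050]); h=np.array([np.cos(np.radians(94.2)),np.sin(np.radians(94.2)),0])
b=plan(target(g+.1*.707*h+[0,0,.0707],94.2,-45,1),10)
E
```

```text
t 15.47 w 91.7 F [ 0.6  0.6 -0.7] g [611.3 301.5 239.6] x [ 0.004 -0.004 -1.   ] jawz 0.004 jawyaw 4.6 q [-0.23  0.59 -0.52  1.39  0.3   1.24 -0.69]
10 x [91.8, 8.9, 24.8, 0.3, 0.03, 0.04, -4.48]
```

Request:
{"fn": "arm_command", "kwargs": {
  "motion": [
    [91.8,8.9,24.8,0.3,0.03,0.04,-4.48],
    [91.8,8.9,24.8,0.3,0.03,0.04,-4.48],
    [91.8,8.9,24.8,0.3,0.03,0.04,-4.48],
    [91.8,8.9,24.8,0.3,0.03,0.04,-4.48],
    [91.8,8.9,24.8,0.3,0.03,0.04,-4.48]
  ]
}}

```text
clock: 16.1
position: [0.6032, 0.4166, 0.3343]
ee_rot: [-0.368, 1.533, -0.249]
force: [1.0, 0.6, 0.5]
width: 1.001
```

Request:
{"fn": "arm_command", "kwargs": {
  "motion": [
    [91.8,8.9,24.8,0.3,0.03,0.04,-4.48],
    [91.8,8.9,24.8,0.3,0.03,0.04,-4.48],
    [91.8,8.9,24.8,0.3,0.03,0.04,-4.48],
    [91.8,8.9,24.8,0.3,0.03,0.04,-4.48],
    [91.8,8.9,24.8,0.3,0.03,0.04,-4.48]
  ]
}}

```text
clock: 16.73
position: [0.5985, 0.4984, 0.232]
ee_rot: [-0.666, 1.455, -0.556]
force: [-0.5, 0.3, -0.4]
width: 1.0
```

```bash
python3 - <<'E'
from h import *
st(); im=wrist()
for d in pinpoint("wrist","plate_a_port"): print(d)
g=np.array([.6115,.316,.050])
c=plan(target(g,94.2,-45,1),6)
E
```

```text
t 16.73 w 92.0 F [-0.5  0.3 -0.4] g [606.5 386.3 119.5] x [ 0.051 -0.705 -0.707] jawz -0.002 jawyaw 4.2 q [-0.79  1.05 -0.23  0.98  0.67  1.79 -0.98]
6 x [91.8, 16.1, -0.7, 0.3, 0.07, -0.03, 0.02]
```

Request:
{"fn": "arm_command", "kwargs": {
  "motion": [
    [91.8,16.1,-0.7,0.3,0.07,0,0.02],
    [91.8,16.1,-0.7,0.3,0.07,0,0.02],
    [91.8,16.1,-0.7,0.3,0.07,0,0.02],
    [91.8,16.1,-0.7,0.3,0.07,0,0.02],
    [91.8,16.1,-0.7,0.3,0.07,0,0.02]
  ]
}}

```text
clock: 17.45
position: [0.6059, 0.4368, 0.1789]
ee_rot: [-0.654, 1.453, -0.559]
force: [0.3, -0.3, 0.3]
width: 1.002
```

Request:
{"fn": "arm_command", "kwargs": {
  "motion": [
    [91.8,16.1,-0.7,0.3,0.07,0,0.02],
    [91.8,0,0,0,0,0,0]
  ]
}}

```text
clock: 17.7
position: [0.6072, 0.4245, 0.1674]
ee_rot: [-0.655, 1.454, -0.562]
force: [-0.9, 0.5, 1.1]
width: 0.998
```

```bash
python3 - <<'E'
from h import *
st(); im=get_image("top"); save(im,"t2.png",(180,110,340,290),4); im=wrist()
P=cloud(im); q=P[(P[...,2]>.085)&(P[...,2]<.1)&(abs(P[...,0]-.61)<.03)&(abs(P[...,1]-.3)<.02)]
print(len(q),np.round(np.nanpercentile(q,[2,50,98],axis=0)*1000,1))
g=np.array([.6115,.316,.050])
c=plan(target(g,94.2,-45,1),2)
E
```

```text
t 17.7 w 91.9 F [-0.9  0.5  1.1] g [614.9 312.7  54.6] x [ 0.048 -0.703 -0.71 ] jawz 0.004 jawyaw 3.7 q [-0.71  1.04 -0.23  1.18  0.7   1.61 -1.05]
0 [nan nan nan]
2 x [91.8, 1.5, 2.9, -1.7, -0.26, -0.05, -0.16]
  return np.nanmean(a, axis, out=out, keepdims=keepdims)
```

Request:
{"fn": "arm_command", "kwargs": {
  "motion": [
    [91.8,-1,3,-1.5,-0.25,0,-0.15],
    [91.8,-1,3,-1.5,-0.25,0,-0.15],
    [91.8,0,0,0,0,0,0]
  ]
}}

```text
clock: 18.18
position: [0.603, 0.4324, 0.1655]
ee_rot: [-0.665, 1.455, -0.557]
force: [1.2, 0.1, -0.5]
width: 0.998
```

Request:
{"fn": "arm_command", "kwargs": {
  "motion": [
    [50,0,0,0,0,0,0],
    [50,0,0,0,0,0,0],
    [50,0,0,0,0,0,0],
    [50,0,0,0,0,0,0],
    [50,0,0,0,0,0,0]
  ],
  "newtons": 35
}}

```text
clock: 18.8
position: [0.6035, 0.4315, 0.1657]
ee_rot: [-0.665, 1.455, -0.558]
force: [0.3, 0.1, 0.5]
width: 0.69
```

Request:
{"fn": "arm_command", "kwargs": {
  "motion": [
    [50,-15,-15,0,0,0,0],
    [50,-15,-15,0,0,0,0],
    [50,-15,-15,0,0,0,0],
    [50,-15,-15,0,0,0,0],
    [50,0,0,0,0,0,0]
  ]
}}

```text
clock: 19.42
position: [0.604, 0.4319, 0.2534]
ee_rot: [-0.661, 1.452, -0.557]
force: [0.2, 0.4, -1.1]
width: 0.692
```

```bash
python3 - <<'E'
from h import *
st(); m=mat(57,0); t=46
a=plan(target([*m,.12],94.2,t,1),14,fingers=50)
b=plan(target([*m,.035],94.2,t,1),6,a,fingers=50)
E
```

```text
t 19.43 w 63.7 F [ 0.2  0.4 -1.1] g [612.3 320.1 140.7] x [ 0.052 -0.703 -0.709] jawz 0.002 jawyaw 4.1 q [-0.72  0.95 -0.23  1.14  0.68  1.71 -0.98]
14 x [50, 2.8, -20.6, -0.1, -0.01, 0.01, 6.49] 
6 x [50, 9.8, -10.2, 0.0, 0.0, 0.0, 0.0]
```

Request:
{"fn": "arm_command", "kwargs": {
  "motion": [
    [50,2.8,-20.6,0,0,0,6.44],
    [50,2.8,-20.6,0,0,0,6.44],
    [50,2.8,-20.6,0,0,0,6.44],
    [50,2.8,-20.6,0,0,0,6.44],
    [50,2.8,-20.6,0,0,0,6.44]
  ]
}}

```text
clock: 20.05
position: [0.6101, 0.3375, 0.2926]
ee_rot: [-0.229, 1.556, -0.117]
force: [0.2, -1.2, -2.9]
width: 0.691
```

Request:
{"fn": "arm_command", "kwargs": {
  "motion": [
    [50,2.8,-20.6,0,0,0,6.44],
    [50,2.8,-20.6,0,0,0,6.44],
    [50,2.8,-20.6,0,0,0,6.44],
    [50,2.8,-20.6,0,0,0,6.44],
    [50,2.8,-20.6,0,0,0,6.44]
  ]
}}

```text
clock: 20.68
position: [0.6174, 0.2357, 0.2783]
ee_rot: [0.212, 1.567, 0.323]
force: [-0.7, 0.2, -2.7]
width: 0.69
```

Request:
{"fn": "arm_command", "kwargs": {
  "motion": [
    [50,2.8,-20.6,0,0,0,6.44],
    [50,2.8,-20.6,0,0,0,6.44],
    [50,2.8,-20.6,0,0,0,6.44],
    [50,2.8,-20.6,0,0,0,6.44],
    [50,0,0,0,0,0,0]
  ]
}}

```text
clock: 21.3
position: [0.6225, 0.1673, 0.2256]
ee_rot: [0.57, 1.514, 0.666]
force: [-0.2, -0.2, -1.8]
width: 0.691
```

```bash
python3 - <<'E'
from h import *
st(); m=mat(57,0); t=45.2
b=plan(target([*m,.035],94.2,t,1),7,fingers=50)
im=wrist(); save(im,"w3.png")
E
```

```text
t 21.3 w 63.5 F [-0.2 -0.2 -1.8] g [614.2 279.7 113.4] x [-0.052  0.707 -0.706] jawz -0.007 jawyaw 3.8 q [ 0.47  0.97 -1.02  1.7  -0.    0.65 -0.15]
7 x [50, 8.6, -7.3, -0.1, -0.08, -0.0, 0.01]
```

View pics/w3.png

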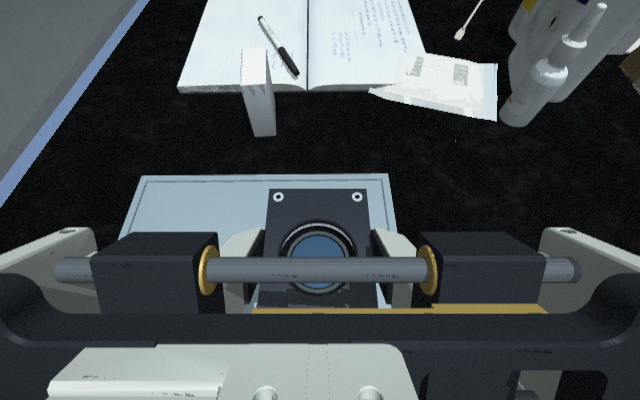

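The wrist view shows the dark port face up between the fingers, with the hole at px (320,260). Lowering onto the mat.

Request:
{"fn": "arm_command", "kwargs": {
  "motion": [
    [50,8.6,-7.3,0,-0.08,0,0],
    [50,8.6,-7.3,0,-0.08,0,0],
    [50,8.6,-7.3,0,-0.08,0,0],
    [50,8.6,-7.3,0,-0.08,0,0],
    [50,8.6,-7.3,0,-0.08,0,0]
  ]
}}

```text
clock: 21.98
position: [0.622, 0.1759, 0.1724]
ee_rot: [0.56, 1.507, 0.677]
force: [0.9, -0.5, -1.9]
width: 0.694
```

Request:
{"fn": "arm_command", "kwargs": {
  "motion": [
    [50,8.6,-7.3,0,0,0,0],
    [50,4,-4,0,0,0,0],
    [50,0,0,0,0,0,0]
  ]
}}

```text
clock: 22.35
position: [0.6219, 0.1766, 0.1559]
ee_rot: [0.56, 1.507, 0.676]
force: [-0.5, -0.0, -2.1]
width: 0.693
```

```bash
python3 - <<'E'
from h import *
st()
E
```

```text
t 22.35 w 63.8 F [-0.5 -0.  -2.1] g [613.7 289.1  43.8] x [-0.052  0.707 -0.705] jawz 0.003 jawyaw 4.4 q [ 0.44  1.06 -0.97  1.72  0.04  0.55 -0.11]
```

Request:
{"fn": "arm_command", "kwargs": {
  "motion": [
    [50,4,-4,0,0,0,0],
    [50,4,-4,0,0,0,0],
    [50,0,0,0,0,0,0]
  ]
}}

```text
clock: 22.72
position: [0.6219, 0.1766, 0.1445]
ee_rot: [0.56, 1.507, 0.676]
force: [0.3, -0.6, -0.8]
width: 0.692
```

Request:
{"fn": "arm_command", "kwargs": {
  "motion": [
    [50,1.5,-1.5,0,0,0,0],
    [50,1.5,-1.5,0,0,0,0],
    [50,0,0,0,0,0,0]
  ]
}}

```text
clock: 23.1
position: [0.6222, 0.1768, 0.1409]
ee_rot: [0.56, 1.506, 0.677]
force: [-0.6, 0.9, -1.7]
width: 0.691
```

```bash
python3 - <<'E'
from h import *
st()
E
```

```text
t 23.1 w 63.6 F [-0.6  0.9 -1.7] g [614.  289.3  28.9] x [-0.051  0.708 -0.705] jawz 0.004 jawyaw 4.4 q [ 0.43  1.09 -0.96  1.72  0.05  0.54 -0.1 ]
```

Request:
{"fn": "arm_command", "kwargs": {
  "motion": [
    [50,1,-1,0,0,0,0],
    [50,0.7,-0.7,0,0,0,0],
    [50,0,0,0,0,0,0]
  ]
}}

```text
clock: 23.48
position: [0.6223, 0.1772, 0.1405]
ee_rot: [0.561, 1.506, 0.678]
force: [-4.2, -7.7, 14.8]
width: 0.692
```

Request:
{"fn": "arm_command", "kwargs": {
  "motion": [
    [50,0.7,-0.7,0,0,0,0],
    [50,0,0,0,0,0,0]
  ]
}}

```text
clock: 23.72
position: [0.6224, 0.1774, 0.1403]
ee_rot: [0.562, 1.505, 0.679]
force: [-4.3, -9.9, 20.5]
width: 0.694
```

```bash
python3 - <<'E'
from h import *
st()
E
```

```text
t 23.73 w 63.8 F [-4.3 -9.9 20.5] g [614.3 290.2  28.5] x [-0.051  0.709 -0.703] jawz 0.005 jawyaw 4.4 q [ 0.43  1.09 -0.96  1.72  0.05  0.54 -0.09]
```

Request:
{"fn": "arm_command", "kwargs": {
  "motion": [
    [70,-0.5,0.5,0,0,0,0],
    [91.8,0,0,0,0,0,0],
    [91.8,0,0,0,0,0,0],
    [91.8,0,0,0,0,0,0],
    [91.8,-10,0,0,0,0,0]
  ]
}}

```text
clock: 24.35
position: [0.6222, 0.17, 0.1449]
ee_rot: [0.56, 1.508, 0.677]
force: [-0.3, -0.4, -0.4]
width: 0.997
```

Request:
{"fn": "arm_command", "kwargs": {
  "motion": [
    [91.8,-30,0,0,0,0,0],
    [91.8,-50,0,0,0,0,0],
    [91.8,-50,0,0,0,0,0],
    [91.8,-20,0,0,0,0,0],
    [91.8,0,0,0,0,0,0]
  ]
}}

```text
clock: 24.98
position: [0.6311, 0.0619, 0.2521]
ee_rot: [0.561, 1.504, 0.674]
force: [-0.9, -0.4, -0.5]
width: 0.999
```

```bash
python3 - <<'E'
from h import *
st()
im=wrist(); print([(np.round(d["point"],4),d["p"]) for d in pinpoint("wrist","plate_a_port")])
im=get_image("top"); f=im["frame"].astype(int); m=(f.min(2)>170); m[:, :345]=0; m[:,410:]=0; m[:180]=0; m[230:]=0
rect(im,m,.018)
a=plan(target([.55,-.138,.2],4.2,0,1),16)
b=plan(target([.553,-.138,.11],4.2,-45,1),7,a)
E
```

```text
t 24.98 w 91.9 F [-0.9 -0.4 -0.5] g [623.5 174.3 139.9] x [-0.048  0.707 -0.706] jawz 0.006 jawyaw 4.2 q [ 0.64  0.96 -1.05  1.66  0.01  0.82 -0.05]
[]
px [391. 199.] c [ 552.8 -143.1] L 86.8 52.6 yaw 6.2
16 x [91.8, -12.7, -10.5, 2.6, 5.32, -2.21, -2.21] 
7 x [91.8, 13.3, 22.6, 0.0, -0.0, 0.0, -6.43]
```

Request:
{"fn": "arm_command", "kwargs": {
  "motion": [
    [91.8,-12.7,-10.5,2.6,5.32,-2.21,-2.21],
    [91.8,-12.7,-10.5,2.6,5.32,-2.21,-2.21],
    [91.8,-12.7,-10.5,2.6,5.32,-2.21,-2.21],
    [91.8,-12.7,-10.5,2.6,5.32,-2.21,-2.21]
  ]
}}

```text
clock: 25.62
position: [0.6365, -0.001, 0.2596]
ee_rot: [0.751, 1.521, 0.225]
force: [0.1, 0.5, -0.6]
width: 0.999
```

Request:
{"fn": "arm_command", "kwargs": {
  "motion": [
    [91.8,-12.7,-10.5,2.6,5.32,-2.21,-2.21],
    [91.8,-12.7,-10.5,2.6,5.32,-2.21,-2.21],
    [91.8,-12.7,-10.5,2.6,5.32,-2.21,-2.21],
    [91.8,-12.7,-10.5,2.6,5.32,-2.21,-2.21]
  ]
}}

```text
clock: 26.12
position: [0.6215, -0.0621, 0.2804]
ee_rot: [0.914, 1.482, -0.234]
force: [0.0, 0.2, -0.6]
width: 0.999
```

Request:
{"fn": "arm_command", "kwargs": {
  "motion": [
    [91.8,-12.7,-10.5,2.6,5.32,-2.21,-2.21],
    [91.8,-12.7,-10.5,2.6,5.32,-2.21,-2.21],
    [91.8,-12.7,-10.5,2.6,5.32,-2.21,-2.21],
    [91.8,-12.7,-10.5,2.6,5.32,-2.21,-2.21]
  ]
}}

```text
clock: 26.62
position: [0.5898, -0.1099, 0.3138]
ee_rot: [1.05, 1.389, -0.696]
force: [0.4, -0.2, 0.4]
width: 1.002
```

Request:
{"fn": "arm_command", "kwargs": {
  "motion": [
    [91.8,-12.7,-10.5,2.6,5.32,-2.21,-2.21],
    [91.8,-12.7,-10.5,2.6,5.32,-2.21,-2.21],
    [91.8,-12.7,-10.5,2.6,5.32,-2.21,-2.21],
    [91.8,-12.7,-10.5,2.6,5.32,-2.21,-2.21]
  ]
}}

```text
clock: 27.12
position: [0.5495, -0.1376, 0.3587]
ee_rot: [1.155, 1.242, -1.157]
force: [0.8, -0.5, 0.1]
width: 0.994
```

```bash
python3 - <<'E'
from h import *
st()
im=wrist(); save(im,"w4.png"); f=im["frame"].astype(int); rect(im,f.min(2)>150,.018,2000)
b=plan(target([.553,-.138,.11],4.2,-45,1),7)
E
```

```text
t 27.12 w 91.5 F [ 0.8 -0.5  0.1] g [ 549.5 -137.8  199.7] x [-0.    -0.001 -1.   ] jawz 0.001 jawyaw 94.1 q [ 0.33  0.4  -0.24  1.76  0.11  0.99 -1.45]
px [134. 389.] c [230.8 106.5] L 254.3 27.8 yaw 94.0
px [317. 273.] c [ 436.3 -145.3] L 401.6 12.9 yaw 94.0
px [319. 182.] c [ 552.3 -139.8] L 87.2 62.0 yaw 4.1
px [569.  81.] c [ 688.1 -399.6] L 79.2 55.1 yaw 93.0
px [ 33. 128.] c [560.1 168.5] L 279.4 108.4 yaw 167.4
px [444.  43.] c [ 707.3 -257.7] L 88.9 82.7 yaw 94.2
7 x [91.8, 13.4, 22.8, -0.0, -0.06, 0.01, -6.42]
```

View pics/w4.png

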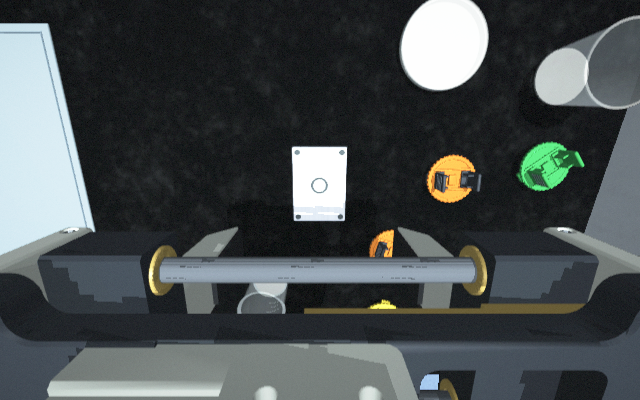

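Plate 2 is unchanged at px (319,182). I'll grip it the same way.

Request:
{"fn": "arm_command", "kwargs": {
  "motion": [
    [91.8,13.4,22.8,0,-0.06,0,-6.42],
    [91.8,13.4,22.8,0,-0.06,0,-6.42],
    [91.8,13.4,22.8,0,-0.06,0,-6.42],
    [91.8,13.4,22.8,0,-0.06,0,-6.42]
  ]
}}

```text
clock: 27.68
position: [0.6312, -0.1313, 0.2903]
ee_rot: [0.891, 1.554, -1.474]
force: [0.7, -0.2, -0.2]
width: 0.997
```

Request:
{"fn": "arm_command", "kwargs": {
  "motion": [
    [91.8,13.4,22.8,0,-0.06,0,-6.42],
    [91.8,13.4,22.8,0,-0.06,0,-6.42],
    [91.8,13.4,22.8,0,-0.06,0,-6.42],
    [91.8,0,0,0,0,0,0]
  ]
}}

```text
clock: 28.18
position: [0.6665, -0.128, 0.2168]
ee_rot: [0.647, 1.772, -1.703]
force: [0.9, -0.4, -0.3]
width: 0.998
```

```bash
python3 - <<'E'
from h import *
st()
b=plan(target([.554,-.139,.03],4.1,-45,1),5)
E
```

```text
t 28.18 w 91.9 F [ 0.9 -0.4 -0.3] g [ 554.1 -136.7  104.7] x [-0.707 -0.054 -0.705] jawz -0.006 jawyaw 94.7 q [ 0.14  0.96 -0.13  1.2   0.18  1.77 -1.5 ]
5 x [91.8, 10.6, 10.5, 0.6, 0.13, 0.04, 0.03]
```

Request:
{"fn": "arm_command", "kwargs": {
  "motion": [
    [91.8,10.6,10.5,0.6,0.13,0.04,0],
    [91.8,10.6,10.5,0.6,0.13,0.04,0],
    [91.8,10.6,10.5,0.6,0.13,0.04,0],
    [91.8,10.6,10.5,0.6,0.13,0.04,0],
    [91.8,10.6,10.5,0.6,0.13,0.04,0]
  ]
}}

```text
clock: 28.8
position: [0.6669, -0.1329, 0.1465]
ee_rot: [0.662, 1.758, -1.715]
force: [-1.1, -0.4, 0.7]
width: 1.001
```

Request:
{"fn": "arm_command", "kwargs": {
  "motion": [
    [91.8,3,3,0,0,0,0],
    [91.8,0,0,0,0,0,0],
    [91.8,0,0,0,0,0,0]
  ]
}}

```text
clock: 29.18
position: [0.6672, -0.1328, 0.1437]
ee_rot: [0.662, 1.758, -1.714]
force: [0.6, -0.4, 0.0]
width: 0.999
```

```bash
python3 - <<'E'
from h import *
st()
plan(target([.554,-.139,.0215],4.1,-45,1),2)
E
```

```text
t 29.18 w 91.9 F [ 0.6 -0.4  0. ] g [ 555.6 -140.9   30.8] x [-0.702 -0.051 -0.71 ] jawz 0.004 jawyaw 94.0 q [ 0.15  1.05 -0.12  1.22  0.19  1.67 -1.52]
2 x [91.8, 3.8, 3.1, -0.9, -0.12, 0.02, -0.13]
```

Request:
{"fn": "arm_command", "kwargs": {
  "motion": [
    [91.8,3.9,3.3,-0.9,0,0,-0.1],
    [91.8,3.9,3.3,-0.9,0,0,-0.1],
    [91.8,0,0,0,0,0,0],
    [91.8,0,0,0,0,0,0]
  ]
}}

```text
clock: 29.68
position: [0.6661, -0.1311, 0.1331]
ee_rot: [0.659, 1.76, -1.717]
force: [0.2, -0.1, 2.9]
width: 1.003
```

```bash
python3 - <<'E'
from h import *
st()
E
```

```text
t 29.68 w 92.2 F [ 0.2 -0.1  2.9] g [ 554.  -139.3   20.7] x [-0.705 -0.051 -0.707] jawz 0.004 jawyaw 94.0 q [ 0.15  1.06 -0.12  1.22  0.19  1.66 -1.53]
```

Request:
{"fn": "arm_command", "kwargs": {
  "motion": [
    [91.8,-0.8,-0.8,0,0,0,0],
    [50,0,0,0,0,0,0],
    [50,0,0,0,0,0,0],
    [50,0,0,0,0,0,0],
    [50,0,0,0,0,0,0]
  ],
  "newtons": 35
}}

```text
clock: 30.3
position: [0.666, -0.1311, 0.134]
ee_rot: [0.659, 1.761, -1.717]
force: [-0.6, -0.9, -1.1]
width: 0.689
```

Request:
{"fn": "arm_command", "kwargs": {
  "motion": [
    [50,0,0,0,0,0,0],
    [50,-20,-20,0,0,0,0],
    [50,-20,-20,0,0,0,0],
    [50,-20,-20,0,0,0,0],
    [50,-20,-20,0,0,0,0]
  ]
}}

```text
clock: 30.92
position: [0.6662, -0.1307, 0.2509]
ee_rot: [0.661, 1.758, -1.715]
force: [-0.2, -0.4, -1.2]
width: 0.695
```

```bash
python3 - <<'E'
from h import *
st()
m=mat(-40,0)
a=plan(target([*m,.2],94.2,0,1),20,fingers=50)
m=mat(-57,0)
a=plan(target([*m,.15],94.2,45.2,1),8,a,fingers=50)
E
```

```text
t 30.93 w 64.0 F [-0.2 -0.4 -1.2] g [ 554.4 -138.8  138.2] x [-0.703 -0.051 -0.709] jawz 0.004 jawyaw 93.9 q [ 0.15  0.92 -0.13  1.19  0.18  1.81 -1.5 ]
20 x [50, -7.3, 8.9, -22.6, -4.26, -1.75, 1.76] 
8 x [50, 6.8, -17.8, -2.1, 0.0, -0.0, 5.65]
```

Request:
{"fn": "arm_command", "kwargs": {
  "motion": [
    [50,-7.3,8.9,-22.6,-4.26,-1.75,1.76],
    [50,-7.3,8.9,-22.6,-4.26,-1.75,1.76],
    [50,-7.3,8.9,-22.6,-4.26,-1.75,1.76],
    [50,-7.3,8.9,-22.6,-4.26,-1.75,1.76],
    [50,-7.3,8.9,-22.6,-4.26,-1.75,1.76]
  ]
}}

```text
clock: 31.55
position: [0.6974, -0.0068, 0.2512]
ee_rot: [0.469, 1.805, -1.251]
force: [-0.3, 0.2, -1.5]
width: 0.694
```

Request:
{"fn": "arm_command", "kwargs": {
  "motion": [
    [50,-7.3,8.9,-22.6,-4.26,-1.75,1.76],
    [50,-7.3,8.9,-22.6,-4.26,-1.75,1.76],
    [50,-7.3,8.9,-22.6,-4.26,-1.75,1.76],
    [50,-7.3,8.9,-22.6,-4.26,-1.75,1.76],
    [50,-7.3,8.9,-22.6,-4.26,-1.75,1.76]
  ]
}}

```text
clock: 32.17
position: [0.6799, 0.1148, 0.2772]
ee_rot: [0.287, 1.781, -0.801]
force: [0.1, -0.2, -1.8]
width: 0.691
```

Request:
{"fn": "arm_command", "kwargs": {
  "motion": [
    [50,-7.3,8.9,-22.6,-4.26,-1.75,1.76],
    [50,-7.3,8.9,-22.6,-4.26,-1.75,1.76],
    [50,-7.3,8.9,-22.6,-4.26,-1.75,1.76],
    [50,-7.3,8.9,-22.6,-4.26,-1.75,1.76],
    [50,-7.3,8.9,-22.6,-4.26,-1.75,1.76]
  ]
}}

```text
clock: 32.8
position: [0.6157, 0.2162, 0.3158]
ee_rot: [0.11, 1.701, -0.362]
force: [-0.4, -0.7, -2.2]
width: 0.69
```

Request:
{"fn": "arm_command", "kwargs": {
  "motion": [
    [50,-7.3,8.9,-22.6,-4.26,-1.75,1.76],
    [50,-7.3,8.9,-22.6,-4.26,-1.75,1.76],
    [50,-7.3,8.9,-22.6,-4.26,-1.75,1.76],
    [50,-7.3,8.9,-22.6,-4.26,-1.75,1.76],
    [50,-7.3,8.9,-22.6,-4.26,-1.75,1.76]
  ]
}}

```text
clock: 33.42
position: [0.5147, 0.2797, 0.3563]
ee_rot: [-0.06, 1.57, 0.062]
force: [-0.2, -0.2, -1.9]
width: 0.696
```

```bash
python3 - <<'E'
from h import *
st(); m=mat(-57,0)
im=wrist(); print([(np.round(d["point"],4),d["p"]) for d in pinpoint("wrist","plate_a_port")])
a=plan(target([*m,.15],94.2,45.2,1),8,fingers=50)
plan(target([*m,.065],94.2,45.2,1),7,a,fingers=50)
E
```

```text
t 33.42 w 64.0 F [-0.2 -0.2 -1.9] g [514.7 279.9 197.3] x [ 0.     0.001 -1.   ] jawz 0.0 jawyaw 4.4 q [-0.1   0.52 -0.71  1.69  0.37  1.07 -0.85]
[]
8 x [50, 6.5, -18.0, -1.8, 0.04, -0.02, 5.64] 
7 x [50, 8.6, -8.6, -0.0, 0.0, 0.0, 0.0]
```

Request:
{"fn": "arm_command", "kwargs": {
  "motion": [
    [50,6.5,-18,-1.8,0.04,0,5.64],
    [50,6.5,-18,-1.8,0.04,0,5.64],
    [50,6.5,-18,-1.8,0.04,0,5.64],
    [50,6.5,-18,-1.8,0.04,0,5.64]
  ]
}}

```text
clock: 34.02
position: [0.5137, 0.2107, 0.3195]
ee_rot: [0.257, 1.563, 0.364]
force: [0.1, -0.1, -2.1]
width: 0.697
```

Request:
{"fn": "arm_command", "kwargs": {
  "motion": [
    [50,6.5,-18,-1.8,0.04,0,5.64],
    [50,6.5,-18,-1.8,0.04,0,5.64],
    [50,6.5,-18,-1.8,0.04,0,5.64],
    [50,6.5,-18,-1.8,0.04,0,5.64],
    [50,0,0,0,0,0,0]
  ]
}}

```text
clock: 34.65
position: [0.5098, 0.161, 0.2582]
ee_rot: [0.573, 1.514, 0.663]
force: [0.7, -0.3, -2.8]
width: 0.694
```

```bash
python3 - <<'E'
from h import *
st(); m=mat(-57,0)
plan(target([*m,.062],94.2,45.2,1),8,fingers=50)
E
```

```text
t 34.65 w 63.9 F [ 0.7 -0.3 -2.8] g [501.6 273.4 146. ] x [-0.051  0.707 -0.705] jawz -0.009 jawyaw 3.7 q [ 0.61  0.86 -1.15  1.97 -0.    0.53 -0.22]
8 x [50, 7.8, -7.1, -0.2, -0.09, 0.0, 0.01]
```

Request:
{"fn": "arm_command", "kwargs": {
  "motion": [
    [50,7.8,-7.1,-0.2,-0.09,0,0],
    [50,7.8,-7.1,-0.2,-0.09,0,0],
    [50,7.8,-7.1,-0.2,-0.09,0,0],
    [50,7.8,-7.1,-0.2,-0.09,0,0],
    [50,7.8,-7.1,-0.2,-0.09,0,0]
  ]
}}

```text
clock: 35.28
position: [0.5083, 0.166, 0.2072]
ee_rot: [0.563, 1.508, 0.672]
force: [0.6, -0.1, -2.0]
width: 0.69
```

Request:
{"fn": "arm_command", "kwargs": {
  "motion": [
    [50,7.8,-7.1,-0.2,-0.09,0,0],
    [50,7.8,-7.1,-0.2,-0.09,0,0],
    [50,7.8,-7.1,-0.2,-0.09,0,0],
    [50,0,0,0,0,0,0],
    [50,0,0,0,0,0,0]
  ]
}}

```text
clock: 35.9
position: [0.5078, 0.1674, 0.1765]
ee_rot: [0.56, 1.506, 0.676]
force: [-0.2, -0.1, -2.7]
width: 0.694
```

```bash
python3 - <<'E'
from h import *
st()
E
```

```text
t 35.9 w 63.9 F [-0.2 -0.1 -2.7] g [499.8 279.8  64.3] x [-0.05   0.707 -0.705] jawz 0.005 jawyaw 4.3 q [ 0.54  0.98 -1.06  2.01  0.07  0.39 -0.17]
```

Request:
{"fn": "arm_command", "kwargs": {
  "motion": [
    [50,3,-3,0,0,0,0],
    [50,3,-3,0,0,0,0],
    [50,0,0,0,0,0,0]
  ]
}}

```text
clock: 36.28
position: [0.5077, 0.1672, 0.1674]
ee_rot: [0.56, 1.506, 0.675]
force: [-0.0, 0.4, -2.1]
width: 0.692
```

Request:
{"fn": "arm_command", "kwargs": {
  "motion": [
    [50,1,-1,0,0,0,0],
    [50,1,-1,0,0,0,0],
    [50,0,0,0,0,0,0]
  ]
}}

```text
clock: 36.65
position: [0.5077, 0.1673, 0.1649]
ee_rot: [0.56, 1.506, 0.675]
force: [-0.4, -0.8, -1.5]
width: 0.693
```

```bash
python3 - <<'E'
from h import *
st()
E
```

```text
t 36.65 w 63.8 F [-0.4 -0.8 -1.5] g [499.7 279.7  52.7] x [-0.05   0.707 -0.706] jawz 0.005 jawyaw 4.3 q [ 0.53  1.   -1.04  2.01  0.08  0.37 -0.16]
```

Request:
{"fn": "arm_command", "kwargs": {
  "motion": [
    [50,0.7,-0.7,0,0,0,0],
    [50,0.7,-0.7,0,0,0,0],
    [50,0,0,0,0,0,0]
  ]
}}

```text
clock: 37.02
position: [0.5078, 0.1675, 0.1632]
ee_rot: [0.56, 1.506, 0.676]
force: [-0.8, -0.7, 1.7]
width: 0.691
```

Request:
{"fn": "arm_command", "kwargs": {
  "motion": [
    [50,0.7,-0.7,0,0,0,0],
    [50,0,0,0,0,0,0]
  ]
}}

```text
clock: 37.28
position: [0.5079, 0.1677, 0.163]
ee_rot: [0.56, 1.505, 0.677]
force: [-2.0, -5.1, 10.9]
width: 0.691
```

```bash
python3 - <<'E'
from h import *
st()
E
```

```text
t 37.27 w 63.5 F [-2.  -5.1 10.9] g [499.9 280.2  51. ] x [-0.05   0.708 -0.705] jawz 0.005 jawyaw 4.4 q [ 0.53  1.   -1.04  2.01  0.08  0.37 -0.16]
```

Request:
{"fn": "arm_command", "kwargs": {
  "motion": [
    [70,-0.4,0.4,0,0,0,0],
    [75,0,0,0,0,0,0],
    [91.8,0,0,0,0,0,0],
    [91.8,0,0,0,0,0,0],
    [91.8,0,0,0,0,0,0]
  ]
}}

```text
clock: 37.9
position: [0.5077, 0.1673, 0.1625]
ee_rot: [0.56, 1.506, 0.676]
force: [0.4, 0.4, -0.7]
width: 0.997
```

Request:
{"fn": "arm_command", "kwargs": {
  "motion": [
    [91.8,-15,0,0,0,0,0],
    [91.8,-30,0,0,0,0,0],
    [91.8,-40,0,0,0,0,0],
    [91.8,-40,0,0,0,0,0],
    [91.8,0,0,0,0,0,0]
  ]
}}

```text
clock: 38.52
position: [0.5153, 0.0764, 0.2525]
ee_rot: [0.561, 1.502, 0.672]
force: [0.7, -0.2, -0.8]
width: 0.999
```

```bash
python3 - <<'E'
from h import *
st(); im=wrist()
print([(np.round(d["point"],4),d["p"]) for d in pinpoint("wrist","plate_a")],[(np.round(d["point"],4),d["p"]) for d in pinpoint("wrist","plate_a_port")])
P=cloud(im); q=P[(P[...,2]>.03)&(P[...,2]<.11)&(abs(P[...,0]-.5)<.05)&(abs(P[...,1]-.285)<.05)]
print(len(q),np.round(np.nanpercentile(q,[2,50,98],axis=0)*1000,1))
a=plan(target([.499,.29,.24],94.2,0,1),9)
E
```

```text
t 38.52 w 91.9 F [ 0.7 -0.2 -0.8] g [508.2 188.8 140.2] x [-0.045  0.706 -0.706] jawz 0.008 jawyaw 4.1 q [ 0.77  0.89 -1.17  1.95  0.03  0.64 -0.11]
[(array([0.6153, 0.2935, 0.0046]), 0.83), (array([0.4996, 0.2818, 0.0486]), 0.7)] []
3444 [[470.3 280.6  32.7]
 [500.5 284.1  80.4]
 [530.3 300.2  92.7]]
9 x [91.8, -5.1, 29.0, 0.2, 0.03, 0.02, -5.01]
```

Request:
{"fn": "arm_command", "kwargs": {
  "motion": [
    [91.8,-5.1,29,0.2,0,0,-5],
    [91.8,-5.1,29,0.2,0,0,-5],
    [91.8,-5.1,29,0.2,0,0,-5],
    [91.8,-5.1,29,0.2,0,0,-5],
    [91.8,-5.1,29,0.2,0,0,-5]
  ]
}}

```text
clock: 39.3
position: [0.5059, 0.1832, 0.3544]
ee_rot: [0.213, 1.562, 0.334]
force: [0.3, 0.2, -0.3]
width: 0.997
```

Request:
{"fn": "arm_command", "kwargs": {
  "motion": [
    [91.8,-5.1,29,0.2,0,0,-5],
    [91.8,-5.1,29,0.2,0,0,-5],
    [91.8,-5.1,29,0.2,0,0,-5],
    [91.8,-5.1,29,0.2,0,0,-5]
  ]
}}

```text
clock: 39.8
position: [0.4982, 0.2915, 0.399]
ee_rot: [-0.062, 1.565, 0.06]
force: [-0.1, 0.3, -0.1]
width: 0.997
```

```bash
python3 - <<'E'
from h import *
st()
g=np.array([.499,.308,.050]); h=np.array([np.cos(np.radians(94.2)),np.sin(np.radians(94.2)),0])
b=plan(target(g+.1*.707*h+[0,0,.0707],94.2,-45,1),10)
c=plan(target(g,94.2,-45,1),7,b)
E
```

```text
t 39.8 w 91.8 F [-0.1  0.3 -0.1] g [498.9 291.3 240. ] x [ 0.004 -0.001 -1.   ] jawz 0.004 jawyaw 4.5 q [-0.08  0.48 -0.78  1.66  0.36  1.16 -0.87]
10 x [91.8, 8.9, 25.1, 0.2, 0.01, 0.03, -4.49] 
7 x [91.8, 14.3, -0.0, -0.0, 0.0, 0.0, 0.0]
```

Request:
{"fn": "arm_command", "kwargs": {
  "motion": [
    [91.8,8.9,25.1,0.2,0,0.03,-4.49],
    [91.8,8.9,25.1,0.2,0,0.03,-4.49],
    [91.8,8.9,25.1,0.2,0,0.03,-4.49],
    [91.8,8.9,25.1,0.2,0,0.03,-4.49],
    [91.8,8.9,25.1,0.2,0,0.03,-4.49]
  ]
}}

```text
clock: 40.42
position: [0.4903, 0.4077, 0.3349]
ee_rot: [-0.367, 1.531, -0.247]
force: [-0.1, 0.3, -0.8]
width: 1.001
```

Request:
{"fn": "arm_command", "kwargs": {
  "motion": [
    [91.8,8.9,25.1,0.2,0,0.03,-4.49],
    [91.8,8.9,25.1,0.2,0,0.03,-4.49],
    [91.8,8.9,25.1,0.2,0,0.03,-4.49],
    [91.8,8.9,25.1,0.2,0,0.03,-4.49],
    [91.8,8.9,25.1,0.2,0,0.03,-4.49]
  ]
}}

```text
clock: 41.05
position: [0.4849, 0.4908, 0.2319]
ee_rot: [-0.668, 1.453, -0.554]
force: [0.6, 0.8, 0.0]
width: 0.998
```

```bash
python3 - <<'E'
from h import *
st()
g=np.array([.499,.308,.050])
c=plan(target(g,94.2,-45,1),8)
E
```

```text
t 41.05 w 91.8 F [0.6 0.8 0. ] g [493.4 378.8 119.4] x [ 0.053 -0.705 -0.708] jawz -0.001 jawyaw 4.4 q [-0.75  0.95 -0.47  1.27  0.71  1.77 -1.25]
8 x [91.8, 12.4, -0.1, 0.1, 0.02, 0.01, -0.0]
```

Request:
{"fn": "arm_command", "kwargs": {
  "motion": [
    [91.8,12.4,0,0,0,0,0],
    [91.8,12.4,0,0,0,0,0],
    [91.8,12.4,0,0,0,0,0],
    [91.8,12.4,0,0,0,0,0],
    [91.8,12.4,0,0,0,0,0]
  ]
}}

```text
clock: 41.68
position: [0.4901, 0.4448, 0.1898]
ee_rot: [-0.661, 1.454, -0.554]
force: [-0.2, 0.4, 0.0]
width: 0.998
```

Request:
{"fn": "arm_command", "kwargs": {
  "motion": [
    [91.8,12.4,0,0,0,0,0],
    [91.8,12.4,0,0,0,0,0],
    [91.8,8,0,0,0,0,0],
    [91.8,0,0,0,0,0,0]
  ]
}}

```text
clock: 42.18
position: [0.4914, 0.4223, 0.166]
ee_rot: [-0.663, 1.454, -0.554]
force: [0.1, 0.5, 1.0]
width: 0.999
```

```bash
python3 - <<'E'
from h import *
st()
g=np.array([.499,.308,.050])
c=plan(target(g,94.2,-45,1),2)
E
```

```text
t 42.17 w 91.9 F [0.1 0.5 1. ] g [499.6 310.5  53.2] x [ 0.051 -0.703 -0.709] jawz -0.001 jawyaw 4.2 q [-0.67  0.96 -0.46  1.44  0.75  1.6  -1.31]
2 x [91.8, 2.0, 0.5, -0.4, 0.02, -0.01, -0.09]
```

Request:
{"fn": "arm_command", "kwargs": {
  "motion": [
    [91.8,2,0.5,-0.4,0,0,0],
    [91.8,2,0.5,-0.4,0,0,0],
    [91.8,0,0,0,0,0,0]
  ]
}}

```text
clock: 42.55
position: [0.4906, 0.4208, 0.1629]
ee_rot: [-0.663, 1.454, -0.553]
force: [0.6, 1.0, 0.5]
width: 1.0
```

Request:
{"fn": "arm_command", "kwargs": {
  "motion": [
    [50,0,0,0,0,0,0],
    [50,0,0,0,0,0,0],
    [50,0,0,0,0,0,0],
    [50,0,0,0,0,0,0],
    [50,0,0,0,0,0,0]
  ],
  "newtons": 35
}}

```text
clock: 43.18
position: [0.4906, 0.4207, 0.163]
ee_rot: [-0.663, 1.454, -0.553]
force: [-0.6, -0.6, -0.2]
width: 0.696
```

Request:
{"fn": "arm_command", "kwargs": {
  "motion": [
    [50,-15,-15,0,0,0,0],
    [50,-15,-15,0,0,0,0],
    [50,-15,-15,0,0,0,0],
    [50,-15,-15,0,0,0,0],
    [50,0,0,0,0,0,0]
  ]
}}

```text
clock: 43.8
position: [0.491, 0.4208, 0.2503]
ee_rot: [-0.66, 1.452, -0.552]
force: [-0.5, 0.2, -2.0]
width: 0.691
```

```bash
python3 - <<'E'
from h import *
st(); m=mat(-57,0); t=180/np.pi*np.arcsin(0.709)
a=plan(target([*m,.12],94.2,t,1),14,fingers=50)
b=plan(target([*m,.04],94.2,t,1),8,a,fingers=50)
E
```

```text
t 43.8 w 63.6 F [-0.5  0.2 -2. ] g [499.5 309.4 137.1] x [ 0.054 -0.7   -0.712] jawz 0.003 jawyaw 4.2 q [-0.66  0.86 -0.48  1.42  0.72  1.7  -1.25]
14 x [50, 2.5, -20.2, -0.2, 0.0, 0.01, 6.41] 
8 x [50, 7.1, -7.1, 0.0, 0.0, 0.0, 0.0]
```

Request:
{"fn": "arm_command", "kwargs": {
  "motion": [
    [50,2.5,-20.2,-0.2,0,0,6.43],
    [50,2.5,-20.2,-0.2,0,0,6.43],
    [50,2.5,-20.2,-0.2,0,0,6.43],
    [50,2.5,-20.2,-0.2,0,0,6.43],
    [50,2.5,-20.2,-0.2,0,0,6.43]
  ]
}}

```text
clock: 44.42
position: [0.4963, 0.3285, 0.2898]
ee_rot: [-0.228, 1.556, -0.113]
force: [0.6, 0.1, -2.9]
width: 0.69
```

Request:
{"fn": "arm_command", "kwargs": {
  "motion": [
    [50,2.5,-20.2,-0.2,0,0,6.43],
    [50,2.5,-20.2,-0.2,0,0,6.43],
    [50,2.5,-20.2,-0.2,0,0,6.43],
    [50,2.5,-20.2,-0.2,0,0,6.43],
    [50,2.5,-20.2,-0.2,0,0,6.43]
  ]
}}

```text
clock: 45.05
position: [0.5026, 0.2287, 0.2768]
ee_rot: [0.212, 1.566, 0.327]
force: [-0.1, -0.1, -2.8]
width: 0.693
```

Request:
{"fn": "arm_command", "kwargs": {
  "motion": [
    [50,2.5,-20.2,-0.2,0,0,6.43],
    [50,2.5,-20.2,-0.2,0,0,6.43],
    [50,2.5,-20.2,-0.2,0,0,6.43],
    [50,2.5,-20.2,-0.2,0,0,6.43],
    [50,0,0,0,0,0,0]
  ]
}}

```text
clock: 45.68
position: [0.5068, 0.1622, 0.2265]
ee_rot: [0.57, 1.514, 0.67]
force: [-0.0, 0.8, -1.8]
width: 0.688
```

```bash
python3 - <<'E'
from h import *
st(); m=mat(-57,0)
plan(target([*m,.040],94.2,45.3,1),8,fingers=50)
E
```

```text
t 45.67 w 63.3 F [-0.   0.8 -1.8] g [498.1 274.9 114.6] x [-0.054  0.709 -0.704] jawz -0.007 jawyaw 4.0 q [ 0.62  0.97 -1.21  1.99  0.23  0.49 -0.39]
8 x [50, 6.8, -6.4, 0.1, -0.05, -0.02, 0.0]
```

Request:
{"fn": "arm_command", "kwargs": {
  "motion": [
    [50,6.8,-6.4,0.1,-0.05,0,0],
    [50,6.8,-6.4,0.1,-0.05,0,0],
    [50,6.8,-6.4,0.1,-0.05,0,0],
    [50,6.8,-6.4,0.1,-0.05,0,0],
    [50,6.8,-6.4,0.1,-0.05,0,0]
  ]
}}

```text
clock: 46.3
position: [0.5073, 0.1666, 0.1823]
ee_rot: [0.56, 1.508, 0.678]
force: [-0.7, -0.6, -2.3]
width: 0.69
```

Request:
{"fn": "arm_command", "kwargs": {
  "motion": [
    [50,6.8,-6.4,0.1,-0.05,0,0],
    [50,6.8,-6.4,0.1,-0.05,0,0],
    [50,6.8,-6.4,0.1,-0.05,0,0],
    [50,4,-4,0,0,0,0],
    [50,0,0,0,0,0,0]
  ]
}}

```text
clock: 46.92
position: [0.5076, 0.1674, 0.1488]
ee_rot: [0.559, 1.507, 0.679]
force: [0.1, 0.0, -2.0]
width: 0.693
```

```bash
python3 - <<'E'
from h import *
st()
E
```

```text
t 46.92 w 63.8 F [ 0.1  0.  -2. ] g [499.1 280.   36.9] x [-0.053  0.708 -0.704] jawz 0.004 jawyaw 4.5 q [ 0.56  1.07 -1.09  2.01  0.3   0.37 -0.35]
```

Request:
{"fn": "arm_command", "kwargs": {
  "motion": [
    [50,2.5,-2.5,0,0,0,0],
    [50,2,-2,0,0,0,0],
    [50,0,0,0,0,0,0]
  ]
}}

```text
clock: 47.3
position: [0.5076, 0.1674, 0.1427]
ee_rot: [0.559, 1.507, 0.679]
force: [0.6, -1.0, -2.2]
width: 0.688
```

Request:
{"fn": "arm_command", "kwargs": {
  "motion": [
    [50,1,-1,0,0,0,0],
    [50,1,-1,0,0,0,0],
    [50,0,0,0,0,0,0]
  ]
}}

```text
clock: 47.68
position: [0.5078, 0.1678, 0.1408]
ee_rot: [0.56, 1.506, 0.68]
force: [-1.2, -2.0, 6.4]
width: 0.692
```

```bash
python3 - <<'E'
from h import *
st()
E
```

```text
t 47.67 w 63.7 F [-1.2 -2.   6.4] g [499.5 280.5  29. ] x [-0.052  0.709 -0.703] jawz 0.006 jawyaw 4.5 q [ 0.55  1.08 -1.08  2.01  0.31  0.36 -0.35]
```

Request:
{"fn": "arm_command", "kwargs": {
  "motion": [
    [70,-0.4,0.4,0,0,0,0],
    [91.8,0,0,0,0,0,0],
    [91.8,0,0,0,0,0,0],
    [91.8,0,0,0,0,0,0],
    [91.8,-10,0,0,0,0,0]
  ]
}}

```text
clock: 48.3
position: [0.5079, 0.1606, 0.1477]
ee_rot: [0.559, 1.507, 0.68]
force: [-0.7, -0.3, -1.2]
width: 0.997
```

Request:
{"fn": "arm_command", "kwargs": {
  "motion": [
    [91.8,-30,0,0,0,0,0],
    [91.8,-50,0,0,0,0,0],
    [91.8,-50,0,0,0,0,0],
    [91.8,0,0,0,0,0,0]
  ]
}}

```text
clock: 48.8
position: [0.5165, 0.0656, 0.2413]
ee_rot: [0.561, 1.501, 0.675]
force: [0.4, 1.1, -1.1]
width: 0.996
```

```bash
python3 - <<'E'
from h import *
st(); a=plan(target([.557,.285,.22],94.2,0,1),9)
E
```

```text
t 48.8 w 91.6 F [ 0.4  1.1 -1.1] g [509.2 178.2 129.3] x [-0.046  0.708 -0.705] jawz 0.008 jawyaw 4.2 q [ 0.82  0.98 -1.24  1.95  0.19  0.65 -0.23]
9 x [91.8, -3.7, 28.9, 6.4, 0.02, 0.05, -5.02]
```

Request:
{"fn": "arm_command", "kwargs": {
  "motion": [
    [91.8,-3.7,28.9,6.4,0,0.05,-5.02],
    [91.8,-3.7,28.9,6.4,0,0.05,-5.02],
    [91.8,-3.7,28.9,6.4,0,0.05,-5.02],
    [91.8,-3.7,28.9,6.4,0,0.05,-5.02],
    [91.8,-3.7,28.9,6.4,0,0.05,-5.02]
  ]
}}

```text
clock: 49.42
position: [0.5376, 0.1782, 0.3372]
ee_rot: [0.21, 1.565, 0.337]
force: [0.1, 0.4, -0.2]
width: 0.998
```

Request:
{"fn": "arm_command", "kwargs": {
  "motion": [
    [91.8,-3.7,28.9,6.4,0,0.05,-5.02],
    [91.8,-3.7,28.9,6.4,0,0.05,-5.02],
    [91.8,-3.7,28.9,6.4,0,0.05,-5.02],
    [91.8,-3.7,28.9,6.4,0,0.05,-5.02],
    [91.8,0,0,0,0,0,0]
  ]
}}

```text
clock: 50.05
position: [0.5527, 0.2923, 0.3766]
ee_rot: [-0.068, 1.572, 0.071]
force: [0.1, -0.0, 0.1]
width: 0.999
```

```bash
python3 - <<'E'
from h import *
st(); im=wrist(); save(im,"w5.png")
print([(np.round(d["point"],4),d["p"]) for d in pinpoint("wrist","plate_a_port")])
print([(np.round(d["point"],4),d["p"]) for d in pinpoint("wrist","plate_a")])
E
```

```text
t 50.05 w 91.9 F [ 0.1 -0.   0.1] g [552.4 292.6 217.6] x [-0.002  0.002 -1.   ] jawz -0.002 jawyaw 5.1 q [-0.04  0.6  -0.83  1.56  0.46  1.19 -0.87]
[]
[(array([ 0.4982,  0.2833, -0.0008]), 0.77), (array([0.6147, 0.2953, 0.0013]), 0.67)]
```

View pics/w5.png

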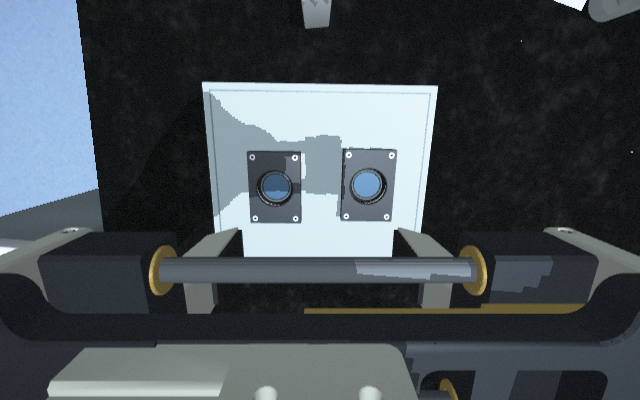

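Both plates lie flat on the mat, port up, with the holes at px (275,187) and (367,185). Now I'll measure the ports.

```bash
cat >> h.py <<'E'
def ports(im,cols=((225,318),(322,420)),rows=(120,228),z=.021):
    f=im["frame"].astype(int).sum(2); 
    for a,b in cols:
        m=np.zeros(f.shape,bool); m[rows[0]:rows[1],a:b]=f[rows[0]:rows[1],a:b]<260
        rect(im,m,z,800)
E
python3 - <<'E'
from h import *
im=wrist(); ports(im)
g=cv2.cvtColor(im["frame"],cv2.COLOR_RGB2GRAY)[135:228,225:420]
# screws: bright dots in dark face -> mean of 4 = plate centre
f=im["frame"].astype(int).min(2)
for a,b in ((244,303),(340,398)):
    pts=[]
    n,l,s,c=cv2.connectedComponentsWithStats((f[145:228,a:b]>150).astype(np.uint8))
    for i in range(1,n):
        if 8<s[i,4]<60: pts.append(c[i]+[a,145])
    print(len(pts),np.round(pts,1).tolist(), np.round(onplane(im,np.array(pts),.021).mean(0)*1000,1))
E
```

```text
px [265. 168.] c [495.4 296.3] L 61.0 55.5 yaw 94.6
4 [[250.4, 152.4], [293.3, 152.7], [254.0, 214.3], [294.4, 214.4]] [500.1 282.1  21. ]
4 [[347.9, 149.5], [390.8, 149.8], [345.6, 211.6], [386.2, 211.7]] [614.6 295.1  21. ]
```

```bash
python3 - <<'E'
from h import *
im=wrist(); g=cv2.cvtColor(im["frame"],cv2.COLOR_RGB2GRAY)
for a,b in ((240,310),(335,405)):
    s=cv2.resize(g[140:230,a:b],None,fx=4,fy=4,interpolation=cv2.INTER_CUBIC)
    c=cv2.HoughCircles(s,cv2.HOUGH_GRADIENT,1.5,100,param1=120,param2=30,minRadius=55,maxRadius=90)
    if c is not None:
        c=c[0][0]; uv=[c[0]/4+a,c[1]/4+140]; print(uv,c[2]/4,np.round(onplane(im,uv,.021)*1000,1))
save(im,"p5.png",(235,135,410,235),4.5)
E
```

```text
[np.float32(275.4375), np.float32(182.9375)] 14.65 [[503.3 283.6  21. ]]
[np.float32(365.1875), np.float32(180.3125)] 14.3875 [[611.9 295.7  21. ]]
```

View pics/p5.png

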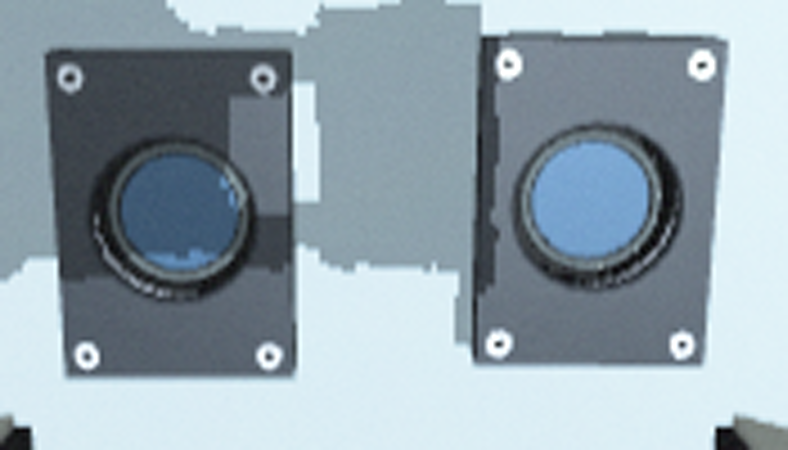

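Screw dots and jaw readings agree: the ports are at (614.5,295.0) and (499.8,282.3). Now to the caps.

```bash
python3 - <<'E'
from h import *
a=plan(target([.460,-.245,.2],0,0,1),20)
E
```

```text
20 x [91.8, 0.8, -26.2, 15.2, 4.73, -0.01, 0.01]
```

Request:
{"fn": "arm_command", "kwargs": {
  "motion": [
    [91.8,0.8,-26.2,15.2,4.73,0,0],
    [91.8,0.8,-26.2,15.2,4.73,0,0],
    [91.8,0.8,-26.2,15.2,4.73,0,0],
    [91.8,0.8,-26.2,15.2,4.73,0,0],
    [91.8,0.8,-26.2,15.2,4.73,0,0]
  ]
}}

```text
clock: 50.92
position: [0.6197, 0.1495, 0.3721]
ee_rot: [0.265, 1.557, -0.264]
force: [-0.3, -0.0, 0.0]
width: 0.996
```

Request:
{"fn": "arm_command", "kwargs": {
  "motion": [
    [91.8,0.8,-26.2,15.2,4.73,0,0],
    [91.8,0.8,-26.2,15.2,4.73,0,0],
    [91.8,0.8,-26.2,15.2,4.73,0,0],
    [91.8,0.8,-26.2,15.2,4.73,0,0],
    [91.8,0.8,-26.2,15.2,4.73,0,0]
  ]
}}

```text
clock: 51.55
position: [0.6232, -0.0004, 0.368]
ee_rot: [0.586, 1.493, -0.586]
force: [-0.0, 0.1, 0.5]
width: 0.999
```

Request:
{"fn": "arm_command", "kwargs": {
  "motion": [
    [91.8,0.8,-26.2,15.2,4.73,0,0],
    [91.8,0.8,-26.2,15.2,4.73,0,0],
    [91.8,0.8,-26.2,15.2,4.73,0,0],
    [91.8,0.8,-26.2,15.2,4.73,0,0],
    [91.8,0.8,-26.2,15.2,4.73,0,0]
  ]
}}

```text
clock: 52.18
position: [0.5663, -0.1396, 0.364]
ee_rot: [0.903, 1.378, -0.904]
force: [1.2, -0.2, -0.5]
width: 1.001
```

Request:
{"fn": "arm_command", "kwargs": {
  "motion": [
    [91.8,0.8,-26.2,15.2,4.73,0,0],
    [91.8,0.8,-26.2,15.2,4.73,0,0],
    [91.8,0.8,-26.2,15.2,4.73,0,0],
    [91.8,0.8,-26.2,15.2,4.73,0,0],
    [91.8,0.8,-26.2,15.2,4.73,0,0]
  ]
}}

```text
clock: 52.8
position: [0.4584, -0.2444, 0.3602]
ee_rot: [1.212, 1.209, -1.213]
force: [0.7, -1.6, -0.2]
width: 1.0
```

```bash
python3 - <<'E'
from h import *
st(); im=wrist(); save(im,"w6.png")
for d in pinpoint("wrist","cap_1"): print(np.round(d["point"],4),round(d["p"],2))
E
```

```text
t 52.8 w 92.0 F [ 0.7 -1.6 -0.2] g [ 458.1 -244.2  201.2] x [-0.002  0.001 -1.   ] jawz -0.001 jawyaw 89.8 q [ 0.71  0.35 -0.41  1.86  0.17  0.97 -1.35]
[ 0.4724 -0.2334  0.0019] 0.82
[ 0.5918 -0.4012  0.0059] 0.73
[ 0.3664 -0.2383 -0.0019] 0.7
[ 0.567  -0.2981 -0.0006] 0.6
```

View pics/w6.png

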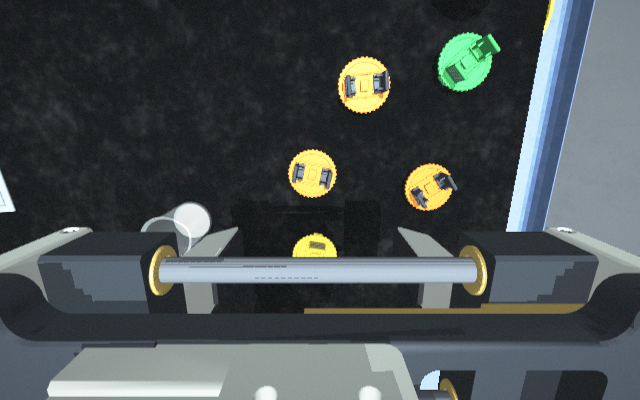

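The cap chosen (orange) is at px (313,175), with ears at (300,173) and (326,177). Others in view: orange (365,85) and (429,187), green (465,62), yellow (315,247).

I'll measure its centre and ear direction.

```bash
cat >> h.py <<'E'
def caps(im,lo=400):
    hsv=cv2.cvtColor(im["frame"],cv2.COLOR_RGB2HSV)
    m=((hsv[...,0]<28)&(hsv[...,0]>3)&(hsv[...,1]>110)&(hsv[...,2]>120)).astype(np.uint8)
    m=cv2.morphologyEx(m,cv2.MORPH_CLOSE,np.ones((9,9)))
    v=hsv[...,2]
    for c in cv2.findContours(m,cv2.RETR_EXTERNAL,cv2.CHAIN_APPROX_NONE)[0]:
        if cv2.contourArea(c)<lo: continue
        hull=cv2.convexHull(c)
        w=onplane(im,hull[:,0],.014)[:,:2]*1000
        (cx,cy),r=cv2.minEnclosingCircle(w.astype(np.float32))
        k=np.zeros(m.shape,np.uint8); cv2.fillConvexPoly(k,hull,1)
        d=((v<120)|(hsv[...,1]<70))&(k>0)
        n,l,s,cc=cv2.connectedComponentsWithStats(d.astype(np.uint8))
        o=sorted(range(1,n),key=lambda i:-s[i,4])[:2]
        e=onplane(im,cc[o],.038)[:,:2]*1000 if len(o)==2 else np.zeros((2,2))
        print("px",np.round(c[:,0].mean(0)),"hue",int(np.median(hsv[...,0][k>0])),"c",round(cx,1),round(cy,1),"r",round(r,1),"ears",np.round(e,1).tolist(),s[o,4].tolist(),"mid",np.round(e.mean(0),1),"dir",round(float(np.degrees(np.arctan2(*(e[1]-e[0])[::-1])))%180,1))
E
python3 - <<'E'
from h import *
caps(wrist())
E
```

```text
px [443. 310.] hue 23 c 284.0 -414.4 r 187.9 ears [[304.6, -378.1], [307.4, -554.4]] [408, 7] mid [ 306.  -466.3] dir 90.9
px [475. 270.] hue 25 c 341.1 -448.5 r 37.4 ears [[356.2, -427.0], [348.6, -447.0]] [404, 28] mid [ 352.4 -437. ] dir 69.2
px [160. 270.] hue 24 c 344.3 -42.0 r 37.1 ears [[359.0, -63.6], [352.1, -44.1]] [374, 35] mid [355.6 -53.9] dir 109.5
px [428. 183.] hue 26 c 455.8 -376.7 r 29.3 ears [[468.5, -382.3], [450.4, -357.5]] [226, 180] mid [ 459.4 -369.9] dir 126.2
px [310. 171.] hue 28 c 472.8 -237.9 r 29.1 ears [[478.3, -223.0], [472.4, -253.1]] [178, 176] mid [ 475.3 -238.1] dir 79.0
px [366.  82.] hue 29 c 569.5 -294.8 r 29.1 ears [[569.3, -308.3], [565.9, -277.1]] [293, 195] mid [ 567.6 -292.7] dir 96.3
```

```bash
python3 - <<'E'
from h import *
a=plan(target([.4728,-.2379,.09],-11,0,1),6,fingers=70)
E
```

```text
6 x [70, 18.5, 2.4, -1.3, 1.8, -0.0, 0.03]
```

Request:
{"fn": "arm_command", "kwargs": {
  "motion": [
    [70,18.5,2.4,-1.3,1.8,0,0],
    [70,18.5,2.4,-1.3,1.8,0,0],
    [70,18.5,2.4,-1.3,1.8,0,0],
    [70,18.5,2.4,-1.3,1.8,0,0],
    [70,18.5,2.4,-1.3,1.8,0,0]
  ]
}}

```text
clock: 53.58
position: [0.4726, -0.2368, 0.2672]
ee_rot: [1.324, 1.133, -1.324]
force: [0.3, 0.5, -0.3]
width: 0.763
```

Request:
{"fn": "arm_command", "kwargs": {
  "motion": [
    [70,18.5,2.4,-1.3,1.8,0,0],
    [70,0,0,0,0,0,0]
  ]
}}

```text
clock: 53.82
position: [0.4746, -0.2356, 0.2482]
ee_rot: [1.344, 1.12, -1.347]
force: [-0.5, -0.2, 0.2]
width: 0.762
```

```bash
python3 - <<'E'
from h import *
st(); im=wrist(); save(im,"w7.png"); caps(im)
plan(target([.4728,-.2379,.0365],-11,0,1),4,fingers=70)
E
```

```text
t 53.83 w 70.1 F [-0.5 -0.2  0.2] g [ 474.  -235.2   89.2] x [-0.004  0.002 -1.   ] jawz -0.002 jawyaw 79.4 q [ 0.61  0.5  -0.33  1.95  0.23  0.73 -1.62]
px [409. 309.] hue 27 c 369.8 -299.7 r 130.6 ears [[398.3, -299.9], [413.0, -216.2]] [1471, 467] mid [ 405.7 -258.1] dir 80.1
px [321. 215.] hue 26 c 473.1 -237.5 r 28.9 ears [[475.0, -253.3], [481.0, -223.7]] [449, 438] mid [ 478.  -238.5] dir 78.5
px [495. 203.] hue 25 c 455.9 -376.0 r 29.3 ears [[472.0, -377.3], [455.9, -353.7]] [535, 409] mid [ 464.  -365.5] dir 124.3
px [376.  73.] hue 29 c 569.6 -294.6 r 28.9 ears [[569.2, -305.9], [566.5, -276.2]] [700, 496] mid [ 567.8 -291. ] dir 95.2
4 x [70, 13.4, -0.4, 0.6, 0.09, -0.02, 0.04]
```

View pics/w7.png

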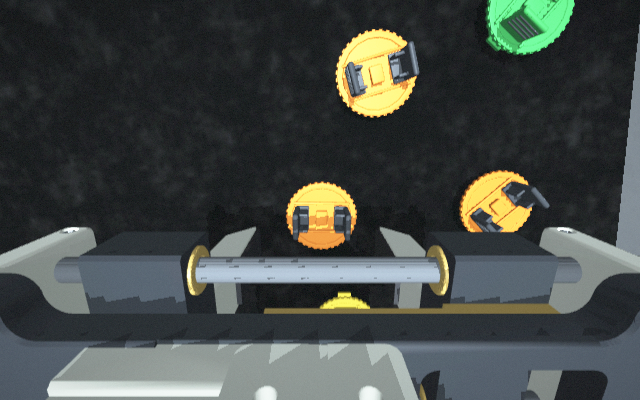

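The cap sits at px (321,215), in line between the jaws. Descending to grip.

```bash
python3 - <<'E'
from h import *
plan(target([.473,-.2377,.0368],-11,0,1),4,fingers=70)
E
```

```text
4 x [70, 13.3, -0.3, 0.5, 0.09, -0.02, 0.04]
```

Request:
{"fn": "arm_command", "kwargs": {
  "motion": [
    [70,13.2,-0.4,0.6,0.09,0,0.04],
    [70,13.2,-0.4,0.6,0.09,0,0.04],
    [70,13.2,-0.4,0.6,0.09,0,0.04],
    [70,12,-0.4,0.6,0.09,0,0.04],
    [70,0,0,0,0,0,0]
  ]
}}

```text
clock: 54.5
position: [0.4719, -0.2383, 0.1964]
ee_rot: [1.35, 1.114, -1.351]
force: [0.6, 0.8, -0.4]
width: 0.758
```

```bash
python3 - <<'E'
from h import *
st(); plan(target([.473,-.2377,.0368],-11,0,1),1,fingers=70)
E
```

```text
t 54.5 w 69.7 F [ 0.6  0.8 -0.4] g [ 471.6 -238.1   37.4] x [-0.001  0.001 -1.   ] jawz -0.001 jawyaw 78.9 q [ 0.58  0.57 -0.3   1.99  0.27  0.62 -1.66]
1 x [70, 0.6, 1.0, -0.8, -0.07, -0.06, 0.1]
```

Request:
{"fn": "arm_command", "kwargs": {
  "motion": [
    [70,0.5,1.2,-0.6,0,0,0],
    [70,0,0,0,0,0,0]
  ]
}}

```text
clock: 54.75
position: [0.474, -0.238, 0.1974]
ee_rot: [1.351, 1.111, -1.349]
force: [-0.2, 0.8, -0.7]
width: 0.761
```

Request:
{"fn": "arm_command", "kwargs": {
  "motion": [
    [25,0,0,0,0,0,0],
    [25,0,0,0,0,0,0],
    [25,0,0,0,0,0,0],
    [25,0,0,0,0,0,0],
    [25,0,0,0,0,0,0]
  ],
  "newtons": 18
}}

```text
clock: 55.38
position: [0.4737, -0.2381, 0.1973]
ee_rot: [1.351, 1.111, -1.35]
force: [-0.4, -0.0, 3.6]
width: 0.327
```

```bash
python3 - <<'E'
from h import *
st()
E
```

```text
t 55.38 w 30.1 F [-0.4 -0.   3.6] g [ 473.8 -238.    38.3] x [ 0.001  0.    -1.   ] jawz -0.0 jawyaw 78.9 q [ 0.58  0.57 -0.3   1.99  0.27  0.62 -1.66]
```

Request:
{"fn": "arm_command", "kwargs": {
  "motion": [
    [25,-20,0,0,0,0,0],
    [25,-30,0,0,0,0,0],
    [25,-30,0,0,0,0,0],
    [25,-30,0,0,0,0,0],
    [25,0,0,0,0,0,0]
  ]
}}

```text
clock: 56.0
position: [0.4743, -0.2382, 0.309]
ee_rot: [1.352, 1.108, -1.347]
force: [-0.4, -0.3, -1.7]
width: 0.325
```

```bash
python3 - <<'E'
from h import *
st(); im=wrist(); save(im,"w8.png")
plan(target([.6145,.295,.13],40,0,1),20,fingers=25)
E
```

```text
t 56.0 w 29.9 F [-0.4 -0.3 -1.7] g [ 475.  -238.4  150. ] x [ 0.004 -0.001 -1.   ] jawz 0.0 jawyaw 78.9 q [ 0.63  0.42 -0.36  1.9   0.19  0.86 -1.58]
20 x [25, 0.9, 13.4, -25.2, -2.55, 0.0, -0.01]
```

View pics/w8.png

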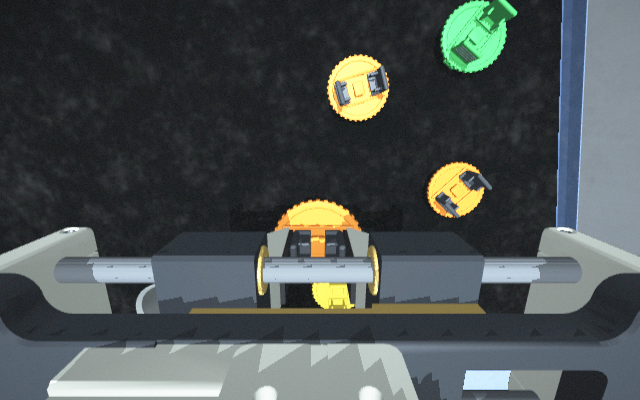

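The cap is held and squeezed, its flange edge at px (317,200). I'll compute its offset in the grip.

```bash
cat >> h.py <<'E'
def held(im,dz=.0233,box=(255,190,380,236),r=28.6):
    from scipy.optimize import least_squares
    hsv=cv2.cvtColor(im["frame"],cv2.COLOR_RGB2HSV); x0,y0,x1,y1=box
    m=((hsv[...,0]<30)&(hsv[...,0]>3)&(hsv[...,1]>110)&(hsv[...,2]>110))
    pts=[]
    for u in range(x0,x1):
        v=np.flatnonzero(m[y0:y1,u])
        if len(v): pts.append((u,v[0]+y0))
    pts=np.array([p for p in pts if p[1]<y1-8],float)
    s=im["state"]; gp=np.array(s["position"])+R.from_rotvec(s["ee_rot"]).apply(G)
    w=onplane(im,pts,gp[2]-dz)
    t=R.from_rotvec(s["ee_rot"]).inv().apply(w-gp)[:,1:]*1000
    f=lambda c:np.hypot(t[:,0]-c[0],t[:,1]-c[1])-r
    q=least_squares(f,[0,0],loss="soft_l1"); print(len(pts),"cap centre rel. grasp, tool y,z mm",np.round(q.x,2),"rms",np.sqrt(np.mean(f(q.x)**2)).round(2))
E
python3 - <<'E'
from h import *
held(wrist())
E
```

```text
85 cap centre rel. grasp, tool y,z mm [-0.84 -0.09] rms 0.46
```

Request:
{"fn": "arm_command", "kwargs": {
  "motion": [
    [25,0.9,13.4,-25.2,-2.55,0,0],
    [25,0.9,13.4,-25.2,-2.55,0,0],
    [25,0.9,13.4,-25.2,-2.55,0,0],
    [25,0.9,13.4,-25.2,-2.55,0,0],
    [25,0.9,13.4,-25.2,-2.55,0,0]
  ]
}}

```text
clock: 56.72
position: [0.5532, -0.1192, 0.301]
ee_rot: [1.186, 1.226, -1.187]
force: [0.4, 0.0, -1.1]
width: 0.326
```

Request:
{"fn": "arm_command", "kwargs": {
  "motion": [
    [25,0.9,13.4,-25.2,-2.55,0,0],
    [25,0.9,13.4,-25.2,-2.55,0,0],
    [25,0.9,13.4,-25.2,-2.55,0,0],
    [25,0.9,13.4,-25.2,-2.55,0,0],
    [25,0.9,13.4,-25.2,-2.55,0,0]
  ]
}}

```text
clock: 57.35
position: [0.6046, 0.0135, 0.2964]
ee_rot: [1.02, 1.32, -1.022]
force: [-0.1, 0.1, -0.8]
width: 0.326
```

Request:
{"fn": "arm_command", "kwargs": {
  "motion": [
    [25,0.9,13.4,-25.2,-2.55,0,0],
    [25,0.9,13.4,-25.2,-2.55,0,0],
    [25,0.9,13.4,-25.2,-2.55,0,0],
    [25,0.9,13.4,-25.2,-2.55,0,0],
    [25,0.9,13.4,-25.2,-2.55,0,0]
  ]
}}

```text
clock: 57.98
position: [0.6254, 0.1544, 0.2919]
ee_rot: [0.851, 1.399, -0.853]
force: [-0.1, 0.4, -0.4]
width: 0.326
```

Request:
{"fn": "arm_command", "kwargs": {
  "motion": [
    [25,0.9,13.4,-25.2,-2.55,0,0],
    [25,0.9,13.4,-25.2,-2.55,0,0],
    [25,0.9,13.4,-25.2,-2.55,0,0],
    [25,0.9,13.4,-25.2,-2.55,0,0],
    [25,0.9,13.4,-25.2,-2.55,0,0]
  ]
}}

```text
clock: 58.6
position: [0.6146, 0.2963, 0.2873]
ee_rot: [0.68, 1.463, -0.683]
force: [0.6, 0.4, -1.3]
width: 0.326
```

```bash
python3 - <<'E'
from h import *
st()
im=wrist(); print([np.round(d["point"],4) for d in pinpoint("wrist","plate_a")])
plan(target([.6151,.2955,.075],40,0,1),5,fingers=25)
E
```

```text
t 58.6 w 30.0 F [ 0.6  0.4 -1.3] g [614.3 296.2 128.3] x [-0.002 -0.001 -1.   ] jawz -0.001 jawyaw 130.0 q [-0.19  0.7  -0.56  1.51  0.41  1.05 -1.72]
[array([0.6183, 0.2959, 0.0037])]
5 x [25, 10.7, -0.2, 0.9, 0.06, -0.04, 0.01]
```

Request:
{"fn": "arm_command", "kwargs": {
  "motion": [
    [25,12,-0.2,0.9,0.06,0,0],
    [25,12,-0.2,0.9,0.06,0,0],
    [25,12,-0.2,0.9,0.06,0,0],
    [25,12,-0.2,0.9,0.06,0,0],
    [25,12,-0.2,0.9,0.06,0,0]
  ]
}}

```text
clock: 59.32
position: [0.6174, 0.2913, 0.2284]
ee_rot: [0.687, 1.459, -0.686]
force: [-0.5, -0.1, -1.2]
width: 0.324
```

Request:
{"fn": "arm_command", "kwargs": {
  "motion": [
    [25,0,0,0,0,0,0],
    [25,0,0,0,0,0,0]
  ]
}}

```text
clock: 59.58
position: [0.6174, 0.2918, 0.2297]
ee_rot: [0.687, 1.459, -0.685]
force: [0.6, 0.0, -0.6]
width: 0.327
```

```bash
python3 - <<'E'
from h import *
st()
plan(target([.6151,.2955,.064],40,0,1),2,fingers=25)
E
```

```text
t 59.58 w 30.1 F [ 0.6  0.  -0.6] g [617.5 292.   70.7] x [ 0.001  0.001 -1.   ] jawz -0.0 jawyaw 129.6 q [-0.19  0.76 -0.54  1.55  0.45  0.95 -1.75]
2 x [25, 3.3, 0.3, -2.1, -0.18, -0.0, -0.04]
```

Request:
{"fn": "arm_command", "kwargs": {
  "motion": [
    [25,3.3,0.3,-2.1,-0.18,0,0],
    [25,3.3,0.3,-2.1,-0.18,0,0],
    [25,0,0,0,0,0,0],
    [25,0,0,0,0,0,0]
  ]
}}

```text
clock: 60.08
position: [0.6151, 0.2953, 0.2228]
ee_rot: [0.682, 1.461, -0.681]
force: [-0.3, 0.5, -0.3]
width: 0.329
```

```bash
python3 - <<'E'
from h import *
st()
plan(target([.6151,.2955,.0605],40,0,1),1,fingers=25)
E
```

```text
t 60.08 w 30.3 F [-0.3  0.5 -0.3] g [615.1 295.4  63.8] x [ 0.001  0.    -1.   ] jawz -0.0 jawyaw 130.0 q [-0.2   0.77 -0.53  1.56  0.45  0.94 -1.76]
1 x [25, 3.3, 0.2, -0.1, -0.01, -0.0, -0.04]
```

Aligned at (615.1,295.4). I'll lower in small steps and watch the force.

Request:
{"fn": "arm_command", "kwargs": {
  "motion": [
    [25,2.5,0,0,0,0,0],
    [25,2.5,0,0,0,0,0],
    [25,0,0,0,0,0,0]
  ]
}}

```text
clock: 60.45
position: [0.615, 0.2951, 0.2174]
ee_rot: [0.682, 1.461, -0.681]
force: [-0.4, 0.3, -0.7]
width: 0.33
```

Request:
{"fn": "arm_command", "kwargs": {
  "motion": [
    [25,1.5,0,0,0,0,0],
    [25,1.5,0,0,0,0,0],
    [25,0,0,0,0,0,0]
  ]
}}

```text
clock: 60.82
position: [0.615, 0.2952, 0.2146]
ee_rot: [0.682, 1.461, -0.681]
force: [-0.2, 0.3, -1.0]
width: 0.327
```

```bash
python3 - <<'E'
from h import *
st()
E
```

```text
t 60.83 w 30.1 F [-0.2  0.3 -1. ] g [615.1 295.3  55.6] x [ 0.  0. -1.] jawz -0.0 jawyaw 130.0 q [-0.2   0.78 -0.53  1.57  0.46  0.93 -1.76]
```

Request:
{"fn": "arm_command", "kwargs": {
  "motion": [
    [25,1.5,0,0,0,0,0],
    [25,1.5,0,0,0,0,0],
    [25,1.5,0,0,0,0,0],
    [25,0,0,0,0,0,0]
  ]
}}

```text
clock: 61.32
position: [0.615, 0.2952, 0.2101]
ee_rot: [0.682, 1.461, -0.681]
force: [0.7, -0.3, -0.1]
width: 0.329
```

Request:
{"fn": "arm_command", "kwargs": {
  "motion": [
    [25,1,0,0,0,0,0],
    [25,1,0,0,0,0,0],
    [25,0,0,0,0,0,0]
  ]
}}

```text
clock: 61.7
position: [0.615, 0.2953, 0.2081]
ee_rot: [0.682, 1.461, -0.681]
force: [-1.6, 0.0, -0.6]
width: 0.328
```

```bash
python3 - <<'E'
from h import *
st()
E
```

```text
t 61.7 w 30.1 F [-1.6  0.  -0.6] g [615.1 295.3  49.1] x [ 0.  0. -1.] jawz -0.0 jawyaw 130.0 q [-0.2   0.78 -0.53  1.57  0.46  0.92 -1.76]
```

Request:
{"fn": "arm_command", "kwargs": {
  "motion": [
    [25,1,0,0,0,0,0],
    [25,0,0,0,0,0,0]
  ]
}}

```text
clock: 61.95
position: [0.6151, 0.2953, 0.2074]
ee_rot: [0.682, 1.461, -0.681]
force: [-0.9, -0.9, 0.7]
width: 0.326
```

Request:
{"fn": "arm_command", "kwargs": {
  "motion": [
    [25,1,0,0,0,0,0],
    [25,0,0,0,0,0,0]
  ]
}}

```text
clock: 62.2
position: [0.6151, 0.2954, 0.2073]
ee_rot: [0.682, 1.46, -0.681]
force: [-3.7, -1.9, 9.5]
width: 0.329
```

```bash
python3 - <<'E'
from h import *
st()
E
```

```text
t 62.2 w 30.3 F [-3.7 -1.9  9.5] g [615.3 295.5  48.3] x [ 0.001  0.001 -1.   ] jawz 0.0 jawyaw 130.0 q [-0.21  0.78 -0.53  1.57  0.47  0.91 -1.77]
```

The flange is down at exactly the predicted height (48.3). Releasing and rising.

Request:
{"fn": "arm_command", "kwargs": {
  "motion": [
    [45,0,0,0,0,0,0],
    [60,0,0,0,0,0,0],
    [70,0,0,0,0,0,0],
    [70,0,0,0,0,0,0]
  ]
}}

```text
clock: 62.7
position: [0.615, 0.2952, 0.206]
ee_rot: [0.682, 1.461, -0.681]
force: [0.2, -0.0, -0.2]
width: 0.712
```

Request:
{"fn": "arm_command", "kwargs": {
  "motion": [
    [70,-20,0,0,0,0,0],
    [70,-40,0,0,0,0,0],
    [70,-50,0,0,0,0,0],
    [70,-40,0,0,0,0,0],
    [70,0,0,0,0,0,0]
  ]
}}

```text
clock: 63.32
position: [0.6155, 0.2962, 0.3619]
ee_rot: [0.687, 1.457, -0.675]
force: [-0.2, 0.5, 0.7]
width: 0.764
```

```bash
python3 - <<'E'
from h import *
st(); im=wrist(); save(im,"w9.png",(200,60,520,260),2.5)
print([(np.round(d["point"],4),round(d["p"],2)) for d in pinpoint("wrist","cap_1")])
plan(target([.555,-.30,.2],5,0,1),20,fingers=70)
E
```

```text
t 63.33 w 70.3 F [-0.2  0.5  0.7] g [616.6 297.  202.9] x [ 0.007  0.005 -1.   ] jawz 0.001 jawyaw 130.0 q [-0.17  0.63 -0.59  1.44  0.37  1.17 -1.68]
[(array([0.6118, 0.2976, 0.0117]), 0.72), (array([ 0.5566,  0.2822, -0.0007]), 0.32)]
20 x [70, -0.1, -14.8, 26.5, 1.75, -0.0, -0.01]
```

View pics/w9.png

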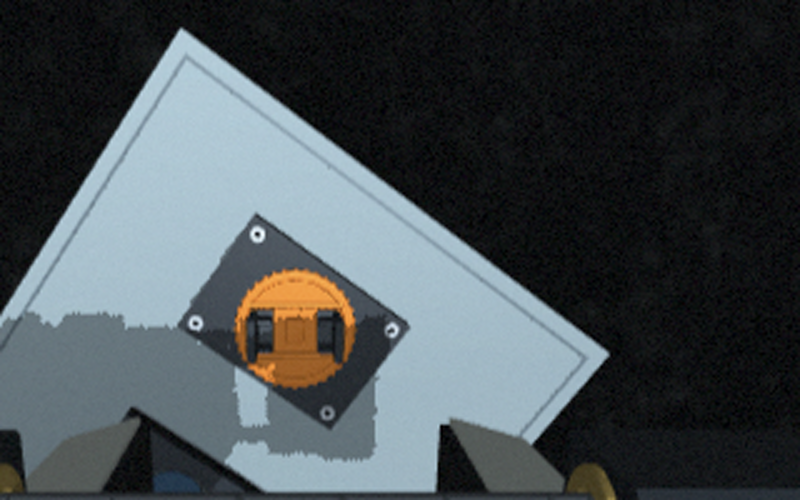

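The cap sits flush in plate 1's port at px (295,328) of the crop, both ears spread. Now the second cap, orange at about (569.5,-295).

Request:
{"fn": "arm_command", "kwargs": {
  "motion": [
    [70,-0.1,-14.8,26.5,1.75,0,0],
    [70,-0.1,-14.8,26.5,1.75,0,0],
    [70,-0.1,-14.8,26.5,1.75,0,0],
    [70,-0.1,-14.8,26.5,1.75,0,0],
    [70,-0.1,-14.8,26.5,1.75,0,0]
  ]
}}

```text
clock: 64.05
position: [0.634, 0.1436, 0.3555]
ee_rot: [0.799, 1.42, -0.801]
force: [0.3, 0.7, -0.1]
width: 0.763
```

Request:
{"fn": "arm_command", "kwargs": {
  "motion": [
    [70,-0.1,-14.8,26.5,1.75,0,0],
    [70,-0.1,-14.8,26.5,1.75,0,0],
    [70,-0.1,-14.8,26.5,1.75,0,0],
    [70,-0.1,-14.8,26.5,1.75,0,0],
    [70,-0.1,-14.8,26.5,1.75,0,0]
  ]
}}

```text
clock: 64.68
position: [0.6299, -0.0079, 0.356]
ee_rot: [0.916, 1.371, -0.917]
force: [0.5, -0.7, -0.3]
width: 0.766
```

Request:
{"fn": "arm_command", "kwargs": {
  "motion": [
    [70,-0.1,-14.8,26.5,1.75,0,0],
    [70,-0.1,-14.8,26.5,1.75,0,0],
    [70,-0.1,-14.8,26.5,1.75,0,0],
    [70,-0.1,-14.8,26.5,1.75,0,0],
    [70,-0.1,-14.8,26.5,1.75,0,0]
  ]
}}

```text
clock: 65.3
position: [0.6029, -0.157, 0.3564]
ee_rot: [1.032, 1.315, -1.032]
force: [0.6, -0.9, -0.1]
width: 0.758
```

Request:
{"fn": "arm_command", "kwargs": {
  "motion": [
    [70,-0.1,-14.8,26.5,1.75,0,0],
    [70,-0.1,-14.8,26.5,1.75,0,0],
    [70,-0.1,-14.8,26.5,1.75,0,0],
    [70,-0.1,-14.8,26.5,1.75,0,0],
    [70,-0.1,-14.8,26.5,1.75,0,0]
  ]
}}

```text
clock: 65.92
position: [0.5535, -0.3002, 0.3568]
ee_rot: [1.146, 1.251, -1.146]
force: [0.3, -0.0, -0.1]
width: 0.763
```

```bash
python3 - <<'E'
from h import *
st(); caps(wrist())
plan(target([.5695,-.295,.09],5.5,0,1),6,fingers=70)
E
```

```text
t 65.92 w 70.2 F [ 0.3 -0.  -0.1] g [ 553.3 -300.   197.8] x [-0.002  0.001 -1.   ] jawz -0.002 jawyaw 94.9 q [ 0.69  0.52 -0.41  1.59  0.22  1.08 -1.27]
px [396. 309.] hue 26 c 391.9 -421.1 r 209.9 ears [[418.1, -390.0], [399.0, -316.3]] [2268, 188] mid [ 408.6 -353.2] dir 104.6
px [314. 172.] hue 27 c 569.8 -294.9 r 29.1 ears [[570.9, -279.4], [573.9, -310.2]] [191, 172] mid [ 572.4 -294.8] dir 95.5
px [510.  63.] hue 28 c 701.7 -480.6 r 48.7 ears [[724.5, -466.5], [721.1, -466.4]] [3, 3] mid [ 722.8 -466.4] dir 179.2
6 x [70, 17.9, 3.2, -1.4, -0.16, 0.01, 0.03]
```

Request:
{"fn": "arm_command", "kwargs": {
  "motion": [
    [70,17.9,3.2,-1.4,-0.16,0,0],
    [70,17.9,3.2,-1.4,-0.16,0,0],
    [70,17.9,3.2,-1.4,-0.16,0,0],
    [70,17.9,3.2,-1.4,-0.16,0,0],
    [70,17.9,3.2,-1.4,-0.16,0,0]
  ]
}}

```text
clock: 66.6
position: [0.57, -0.2904, 0.2669]
ee_rot: [1.135, 1.256, -1.133]
force: [-0.2, -0.8, 0.0]
width: 0.764
```

Request:
{"fn": "arm_command", "kwargs": {
  "motion": [
    [70,17.9,3.2,-1.4,-0.16,0,0],
    [70,0,0,0,0,0,0],
    [70,0,0,0,0,0,0]
  ]
}}

```text
clock: 66.97
position: [0.5729, -0.2893, 0.2509]
ee_rot: [1.133, 1.256, -1.132]
force: [0.2, 0.1, 0.2]
width: 0.759
```

```bash
python3 - <<'E'
from h import *
st(); caps(wrist(),1500)
plan(target([.5698,-.2949,.038],5.5,0,1),4,fingers=70)
E
```

```text
t 66.97 w 69.8 F [0.2 0.1 0.2] g [ 573.1 -289.3   91.9] x [ 0.001  0.    -1.   ] jawz -0.0 jawyaw 95.9 q [ 0.63  0.65 -0.38  1.66  0.29  0.89 -1.33]
px [328. 219.] hue 20 c 569.9 -294.9 r 28.9 ears [[576.6, -308.8], [573.2, -278.9]] [441, 428] mid [ 574.9 -293.9] dir 96.5
4 x [70, 13.6, -0.9, 1.3, 0.11, 0.0, -0.02]
```

Request:
{"fn": "arm_command", "kwargs": {
  "motion": [
    [70,5,-2,2.8,0,0,0],
    [70,5,-2,2.8,0,0,0],
    [70,13,0,0,0,0,0],
    [70,13,0,0,0,0,0],
    [70,13,0,0,0,0,0]
  ]
}}

```text
clock: 67.65
position: [0.5692, -0.295, 0.2002]
ee_rot: [1.133, 1.257, -1.132]
force: [-0.8, -0.3, -0.2]
width: 0.761
```

```bash
python3 - <<'E'
from h import *
st()
plan(target([.5698,-.2949,.038],6,0,1),2,fingers=70)
E
```

```text
t 67.65 w 70.0 F [-0.8 -0.3 -0.2] g [ 569.2 -294.8   41.2] x [-0.     0.001 -1.   ] jawz -0.001 jawyaw 96.0 q [ 0.63  0.71 -0.36  1.7   0.32  0.8  -1.34]
2 x [70, 1.6, 0.3, -0.0, -0.02, -0.03, 0.0]
```

Request:
{"fn": "arm_command", "kwargs": {
  "motion": [
    [70,1.6,0.3,0,0,0,0],
    [70,1.6,0.3,0,0,0,0],
    [70,0,0,0,0,0,0]
  ]
}}

```text
clock: 68.03
position: [0.5702, -0.2951, 0.1986]
ee_rot: [1.133, 1.256, -1.132]
force: [-0.3, 1.1, -0.8]
width: 0.768
```

Request:
{"fn": "arm_command", "kwargs": {
  "motion": [
    [25,0,0,0,0,0,0],
    [25,0,0,0,0,0,0],
    [25,0,0,0,0,0,0],
    [25,0,0,0,0,0,0],
    [25,0,0,0,0,0,0]
  ],
  "newtons": 18
}}

```text
clock: 68.65
position: [0.57, -0.2951, 0.1986]
ee_rot: [1.133, 1.256, -1.132]
force: [0.0, 0.1, 2.8]
width: 0.33
```

```bash
python3 - <<'E'
from h import *
st()
E
```

```text
t 68.65 w 30.3 F [0.  0.1 2.8] g [ 570.2 -295.1   39.6] x [ 0.001  0.    -1.   ] jawz -0.0 jawyaw 95.9 q [ 0.63  0.71 -0.36  1.7   0.32  0.79 -1.35]
```

Request:
{"fn": "arm_command", "kwargs": {
  "motion": [
    [25,-20,0,0,0,0,0],
    [25,-30,0,0,0,0,0],
    [25,-30,0,0,0,0,0],
    [25,-30,0,0,0,0,0],
    [25,0,0,0,0,0,0]
  ]
}}

```text
clock: 69.28
position: [0.5708, -0.2952, 0.3122]
ee_rot: [1.134, 1.251, -1.129]
force: [0.5, -0.1, -0.2]
width: 0.324
```

```bash
python3 - <<'E'
from h import *
st(); held(wrist())
plan(target([.4998,.2823,.13],50,0,1),20,fingers=25)
E
```

```text
t 69.28 w 29.8 F [ 0.5 -0.1 -0.2] g [ 571.8 -295.5  153.2] x [ 0.006 -0.002 -1.   ] jawz 0.002 jawyaw 95.9 q [ 0.66  0.58 -0.4   1.61  0.26  1.   -1.29]
86 cap centre rel. grasp, tool y,z mm [-0.17  0.06] rms 0.47
20 x [25, 1.1, 10.2, -28.0, -2.2, 0.01, -0.01]
```

Request:
{"fn": "arm_command", "kwargs": {
  "motion": [
    [25,1.1,10.2,-28,-2.2,0,0],
    [25,1.1,10.2,-28,-2.2,0,0],
    [25,1.1,10.2,-28,-2.2,0,0],
    [25,1.1,10.2,-28,-2.2,0,0],
    [25,1.1,10.2,-28,-2.2,0,0]
  ]
}}

```text
clock: 69.95
position: [0.5951, -0.1459, 0.3027]
ee_rot: [0.986, 1.336, -0.985]
force: [0.8, 0.3, -1.7]
width: 0.324
```

Request:
{"fn": "arm_command", "kwargs": {
  "motion": [
    [25,1.1,10.2,-28,-2.2,0,0],
    [25,1.1,10.2,-28,-2.2,0,0],
    [25,1.1,10.2,-28,-2.2,0,0],
    [25,1.1,10.2,-28,-2.2,0,0],
    [25,1.1,10.2,-28,-2.2,0,0]
  ]
}}

```text
clock: 70.58
position: [0.5911, 0.0027, 0.2974]
ee_rot: [0.841, 1.402, -0.84]
force: [0.5, 0.7, -1.6]
width: 0.326
```

Request:
{"fn": "arm_command", "kwargs": {
  "motion": [
    [25,1.1,10.2,-28,-2.2,0,0],
    [25,1.1,10.2,-28,-2.2,0,0],
    [25,1.1,10.2,-28,-2.2,0,0],
    [25,1.1,10.2,-28,-2.2,0,0]
  ]
}}

```text
clock: 71.08
position: [0.5675, 0.1194, 0.293]
ee_rot: [0.723, 1.447, -0.722]
force: [-0.4, -0.4, -0.0]
width: 0.332
```

```bash
python3 - <<'E'
from h import *
st()
im=get_image("top"); f=im["frame"].astype(int)
for c in ("top","wrist"):
    if c=="wrist": wrist()
    print(c,[(np.round(d["point"],4),round(d["p"],2)) for d in pinpoint(c,"plate_a")],[(np.round(d["point"],4),round(d["p"],2)) for d in pinpoint(c,"plate_a_port")],[(np.round(d["point"],3),round(d["p"],2)) for d in pinpoint(c,"cap_1")])
plan(target([.4999,.2824,.13],50,0,1),6,fingers=25)
E
```

```text
t 71.08 w 30.5 F [-0.4 -0.4 -0. ] g [567.5 119.5 134. ] x [ 0.     0.001 -1.   ] jawz -0.0 jawyaw 126.9 q [ 0.1   0.55 -0.57  1.78  0.36  0.92 -1.55]
top [(array([ 0.4974,  0.2879, -0.0029]), 0.64), (array([ 0.6157,  0.2945, -0.0017]), 0.56), (array([0.6154, 0.2996, 0.0202]), 0.52)] [] [(array([ 0.456, -0.376, -0.   ]), 0.75), (array([0.613, 0.297, 0.014]), 0.75), (array([ 0.592, -0.401, -0.003]), 0.55)]
wrist [(array([0.5006, 0.2817, 0.0007]), 0.69)] [] [(array([0.614, 0.297, 0.014]), 0.81), (array([0.567, 0.12 , 0.096]), 0.79)]
6 x [25, 0.7, 10.2, -28.3, -2.22, 0.0, -0.0]
```

Plate 2 is unchanged. Moving over it.

Request:
{"fn": "arm_command", "kwargs": {
  "motion": [
    [25,0.7,10.2,-28.3,-2.2,0,0],
    [25,0.7,10.2,-28.3,-2.2,0,0],
    [25,0.7,10.2,-28.3,-2.2,0,0],
    [25,0.7,10.2,-28.3,-2.2,0,0],
    [25,0.7,10.2,-28.3,-2.2,0,0]
  ]
}}

```text
clock: 72.1
position: [0.5137, 0.257, 0.2896]
ee_rot: [0.577, 1.492, -0.577]
force: [-0.5, -0.0, -0.0]
width: 0.328
```

Request:
{"fn": "arm_command", "kwargs": {
  "motion": [
    [25,0.7,10.2,-28.3,-2.2,0,0],
    [25,12,0,0,0,0,0],
    [25,12,0,0,0,0,0],
    [25,12,0,0,0,0,0],
    [25,0,0,0,0,0,0]
  ]
}}

```text
clock: 72.72
position: [0.4997, 0.2824, 0.2516]
ee_rot: [0.547, 1.501, -0.549]
force: [-0.7, -0.0, -0.3]
width: 0.324
```

```bash
python3 - <<'E'
from h import *
st()
plan(target([.4999,.2824,.069],50,0,1),3,fingers=25)
E
```

```text
t 72.72 w 29.8 F [-0.7 -0.  -0.3] g [499.5 282.2  92.6] x [-0.001 -0.001 -1.   ] jawz -0.0 jawyaw 139.9 q [-0.18  0.61 -0.61  1.82  0.45  0.85 -1.71]
3 x [25, 7.9, 0.0, 0.1, -0.04, -0.01, 0.03]
```

Request:
{"fn": "arm_command", "kwargs": {
  "motion": [
    [25,8,0,0.1,0,0,0],
    [25,8,0,0.1,0,0,0],
    [25,8,0,0.1,0,0,0],
    [25,0,0,0,0,0,0],
    [25,0,0,0,0,0,0]
  ]
}}

```text
clock: 73.35
position: [0.4998, 0.2835, 0.2291]
ee_rot: [0.547, 1.5, -0.546]
force: [0.1, -0.3, -1.1]
width: 0.326
```

```bash
python3 - <<'E'
from h import *
st()
plan(target([.4999,.2824,.064],50,0,1),2,fingers=25)
E
```

```text
t 73.35 w 30.0 F [ 0.1 -0.3 -1.1] g [499.9 283.6  70.1] x [ 0.001  0.001 -1.   ] jawz 0.0 jawyaw 140.0 q [-0.2   0.63 -0.59  1.84  0.47  0.81 -1.73]
2 x [25, 3.0, -0.4, 0.4, -0.02, 0.0, -0.03]
```

Request:
{"fn": "arm_command", "kwargs": {
  "motion": [
    [25,3,-0.4,0.4,0,0,0],
    [25,3,-0.4,0.4,0,0,0],
    [25,0,0,0,0,0,0]
  ]
}}

```text
clock: 73.72
position: [0.4999, 0.2821, 0.2227]
ee_rot: [0.547, 1.501, -0.547]
force: [0.4, -0.4, -1.1]
width: 0.328
```

Request:
{"fn": "arm_command", "kwargs": {
  "motion": [
    [25,2.5,0,0,0,0,0],
    [25,2.5,0,0,0,0,0],
    [25,0,0,0,0,0,0]
  ]
}}

```text
clock: 74.1
position: [0.4999, 0.2822, 0.2177]
ee_rot: [0.547, 1.501, -0.547]
force: [0.3, -0.0, -0.1]
width: 0.326
```

```bash
python3 - <<'E'
from h import *
st()
E
```

```text
t 74.1 w 30.0 F [ 0.3 -0.  -0.1] g [499.9 282.3  58.7] x [ 0.  0. -1.] jawz -0.0 jawyaw 139.9 q [-0.2   0.65 -0.58  1.85  0.49  0.79 -1.74]
```

Entered by about 2 mm with no force. Continuing.

Request:
{"fn": "arm_command", "kwargs": {
  "motion": [
    [25,1.5,0,0,0,0,0],
    [25,1.5,0,0,0,0,0],
    [25,1.5,0,0,0,0,0],
    [25,0,0,0,0,0,0]
  ]
}}

```text
clock: 74.6
position: [0.4999, 0.2822, 0.2133]
ee_rot: [0.547, 1.5, -0.547]
force: [0.2, -0.2, -1.3]
width: 0.328
```

Request:
{"fn": "arm_command", "kwargs": {
  "motion": [
    [25,1.3,0,0,0,0,0],
    [25,1.3,0,0,0,0,0],
    [25,1,0,0,0,0,0],
    [25,0,0,0,0,0,0]
  ]
}}

```text
clock: 75.1
position: [0.4999, 0.2823, 0.2098]
ee_rot: [0.547, 1.5, -0.547]
force: [-0.0, -0.5, -1.1]
width: 0.328
```

```bash
python3 - <<'E'
from h import *
st()
E
```

```text
t 75.1 w 30.2 F [-0.  -0.5 -1.1] g [500.  282.3  50.8] x [ 0.  0. -1.] jawz 0.0 jawyaw 139.9 q [-0.21  0.66 -0.58  1.86  0.5   0.77 -1.75]
```

Request:
{"fn": "arm_command", "kwargs": {
  "motion": [
    [25,1,0,0,0,0,0],
    [25,1,0,0,0,0,0],
    [25,0,0,0,0,0,0]
  ]
}}

```text
clock: 75.47
position: [0.4999, 0.2824, 0.2086]
ee_rot: [0.547, 1.5, -0.546]
force: [-3.0, -2.8, 8.7]
width: 0.329
```

Request:
{"fn": "arm_command", "kwargs": {
  "motion": [
    [25,0.8,0,0,0,0,0],
    [25,0,0,0,0,0,0]
  ]
}}

```text
clock: 75.72
position: [0.4999, 0.2825, 0.2084]
ee_rot: [0.547, 1.499, -0.546]
force: [-5.0, -3.9, 16.6]
width: 0.329
```

```bash
python3 - <<'E'
from h import *
st()
E
```

```text
t 75.72 w 30.2 F [-5.  -3.9 16.6] g [500.1 282.5  49.4] x [ 0.002  0.    -1.   ] jawz 0.001 jawyaw 139.9 q [-0.21  0.66 -0.58  1.86  0.5   0.77 -1.75]
```

Seated at 49.4 (predicted 49.6). I'll release, rise and look at both.

Request:
{"fn": "arm_command", "kwargs": {
  "motion": [
    [45,-0.5,0,0,0,0,0],
    [60,0,0,0,0,0,0],
    [70,0,0,0,0,0,0],
    [70,0,0,0,0,0,0]
  ]
}}

```text
clock: 76.22
position: [0.4999, 0.2823, 0.2074]
ee_rot: [0.547, 1.501, -0.547]
force: [0.6, -0.5, 0.4]
width: 0.712
```

Request:
{"fn": "arm_command", "kwargs": {
  "motion": [
    [70,-20,0,0,0,0,0],
    [70,-40,0,0,0,0,0],
    [70,-50,0,0,0,0,0],
    [70,-50,-30,0,0,0,0],
    [70,0,-30,0,0,0,0]
  ]
}}

```text
clock: 76.85
position: [0.4612, 0.2374, 0.3725]
ee_rot: [0.551, 1.495, -0.541]
force: [0.6, -0.8, -1.0]
width: 0.765
```

```bash
python3 - <<'E'
from h import *
st(); im=wrist(); save(im,"w10.png",(150,20,550,260),2)
print([(np.round(d["point"],4),round(d["p"],2)) for d in pinpoint("wrist","cap_1")],[(np.round(d["point"],4),round(d["p"],2)) for d in pinpoint("wrist","plate_a")])
P=cloud(im)
for c in ((.6145,.295),(.4999,.2823)):
    r=np.hypot(P[...,0]-c[0],P[...,1]-c[1]); a=P[(r<.027)&(P[...,2]<.035)&(P[...,2]>.01)][:,2]
    e=P[(r<.027)&(P[...,2]>.04)][:,2]
    b=P[(r>.031)&(r<.04)&(P[...,2]<.03)&(P[...,2]>.012)][:,2]; m=P[(r>.07)&(r<.09)][:,2]
    print("flange z",np.median(a),"ears",np.median(e) if len(e) else None,"face",np.median(b),"mat",np.nanmedian(m))
E
```

```text
t 76.85 w 70.4 F [ 0.6 -0.8 -1. ] g [462.3 238.  213.5] x [ 0.007  0.004 -1.   ] jawz 0.003 jawyaw 140.0 q [-0.03  0.39 -0.72  1.83  0.29  1.02 -1.56]
[(array([0.612 , 0.2976, 0.0124]), 0.76), (array([0.4962, 0.2823, 0.0123]), 0.59)] []
flange z 0.024069970347731756 ears 0.04755022275015308 face 0.020179485546577614 mat 0.002283084871919
flange z 0.024150525595937333 ears 0.048398473014647087 face 0.020352354763309127 mat 0.2829425096952739
```

View pics/w10.png

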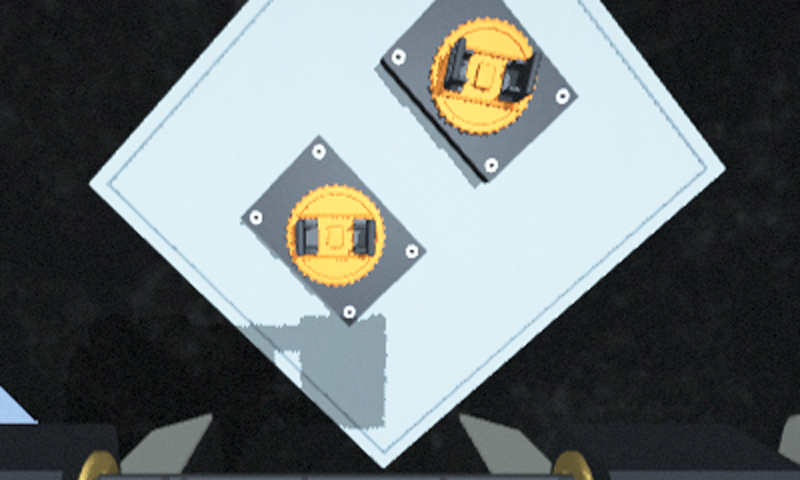

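Both caps sit in their ports, at px (335,236) and (483,75) of the crop. The flange tops stand 4 mm above the plate faces, so they are down, and the ears are about 42 mm apart, so they are sprung out. One last check with the top camera, then I hand in.

```bash
python3 - <<'E'
from h import *
get_image("top")
for t in ("plate_a","petri_dish","beaker","carton","cap_1"): print(t,[(np.round(d["point"],3).tolist(),round(d["p"],2)) for d in pinpoint("top",t)])
print(arm.sign_off(), arm.observe()["clock"])
E
```

```text
plate_a [([0.618, 0.295, -0.0], 0.69)]
petri_dish [([0.71, -0.257, 0.001], 0.74), ([0.41, -0.08, 0.001], 0.25)]
beaker [([0.412, -0.08, -0.002], 0.87)]
carton [([0.532, 0.495, 0.002], 0.58)]
cap_1 [([0.457, -0.372, -0.0], 0.77), ([0.612, 0.3, 0.015], 0.71), ([0.592, -0.403, -0.001], 0.69), ([0.371, -0.237, 0.0], 0.58)]
the job is handed in; nothing more can be done
the job is handed in; nothing more can be done
```

Two of the three plates were there. I turned both over onto the mat, port up, and closed each port with an orange cap. I handed the job in shortly after the 77 s mark; no verdict is reported. The third orange cap is left over, and I did not touch the green and yellow look-alikes.

**How:** I stood each plate on its short end, regripped it from the port side and laid it flat.

**Last checks, all good:**
- **Flanges:** in the wrist depth image both flange tops stand about 4 mm above the plate faces, so they are fully down. Both caps met resistance within 0.2 mm of the seating height I expected.
- **Ears:** in the last wrist picture both caps' ears are spread, roughly 42 mm across on the cap I estimated (no exact measurement).
- **Bystanders:** the petri dish, beaker and carton read within about 5 mm of where they started.

**What disagreed or fell short:**
- **Cap centring:** the network puts the caps about 3–4 mm off the port centres I measured from the plate screws. That is close to the 4 mm limit but also the network's own error, and both caps went in without side resistance.
- **Last top-camera look:** the networks found only one of the two plates and one of the two fitted caps, with the arm possibly in the way. The wrist picture just before showed both plates and both caps.

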